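# Roll down a bamboo sheet and weight it while the glue sets

### The job

Finish the glue-up on the white board: with the roller, never your fingers, roll along the slatted bamboo sheet with steady pressure until every slat is fully down, and put the roller back standing in the spoon rest. Once the sheet is rolled down, lay the plywood plate flat, lengthwise and centred on it. Then stack all the red-brown stoneware weights you find in a neat pile on the middle of the plate, widest at the bottom, narrowest on top, and leave the other clutter where it is.

Things in the scene. Friction and masses are not known exactly. Their poses are not given: they have to be found in the camera images.
- board: White laminate baseboard, fixed to the bench (place and turn vary): 220 x 130 x 18 mm, origin at the centre of its underside on the bench, x along its length, z up. The slatted bamboo sheet lies centred on it, so 25 mm along each long side and 30 mm at each end are bare.
- sheet (a point): Centre of the bamboo sheet, 22 mm above the bench, axes as the board. The sheet is eight slats side by side, 160 mm in all along x, 80 mm along y; each slat is 4 mm thick and 20 mm wide. At first they stand proud on stiff tacky pads, tops up to 26 mm above the bench; fully down their tops are at 22 mm, where the plate goes.
- rest: Stainless spoon rest, fixed to the bench (place and turn vary): a flat oblong tray 120 mm (its x) by 170 mm (its y), floor 4 mm thick, rim 9 mm high and 4 mm wide all round; origin at the centre of its underside, z up. The roller is parked in it and belongs there.
- roller: Hand roller, 0.45 kg, standing in the rest. Rubber drum 40 mm diameter, 96 mm long, axis along y, rolls along x; origin: middle of its lowest line. Wooden bar above it, 20 mm thick (x), 90 long (y), 50 to 88 mm above the origin: pinch it from above, closing along x. Skids at its ends (68 mm along x, 108 mm apart, 3.5 mm up) let it stand alone, leaning up to 6 degrees, and stay put.
- drum (a joint): Turn of the drum in the roller's frame, rad, 0 at the start; a full turn rolls 126 mm.
- plate: Plywood pressing plate lying on the bench, 150 mm (x) by 64 mm (y) by 16 mm thick, 0.12 kg; origin at the centre of its underside. Can be gripped from above across its 64 mm width.
- slat0 (a joint): How far slat 0 of the bamboo sheet has been pressed down, m: near 0 standing proud, 0.004 fully down. It gives under about 6 N (two slats under the drum: 12 N) and stays where it is left. Its middle is at x = -70 mm on the board.
- slat1 (a joint): How far slat 1 of the bamboo sheet has been pressed down, m: near 0 standing proud, 0.004 fully down. It gives under about 6 N (two slats under the drum: 12 N) and stays where it is left. Its middle is at x = -50 mm on the board.
- slat2 (a joint): How far slat 2 of the bamboo sheet has been pressed down, m: near 0 standing proud, 0.004 fully down. It gives under about 6 N (two slats under the drum: 12 N) and stays where it is left. Its middle is at x = -30 mm on the board.
- slat3 (a joint): How far slat 3 of the bamboo sheet has been pressed down, m: near 0 standing proud, 0.004 fully down. It gives under about 6 N (two slats under the drum: 12 N) and stays where it is left. Its middle is at x = -10 mm on the board.
- slat4 (a joint): How far slat 4 of the bamboo sheet has been pressed down, m: near 0 standing proud, 0.004 fully down. It gives under about 6 N (two slats under the drum: 12 N) and stays where it is left. Its middle is at x = 10 mm on the board.
- slat5 (a joint): How far slat 5 of the bamboo sheet has been pressed down, m: near 0 standing proud, 0.004 fully down. It gives under about 6 N (two slats under the drum: 12 N) and stays where it is left. Its middle is at x = 30 mm on the board.
- slat6 (a joint): How far slat 6 of the bamboo sheet has been pressed down, m: near 0 standing proud, 0.004 fully down. It gives under about 6 N (two slats under the drum: 12 N) and stays where it is left. Its middle is at x = 50 mm on the board.
- slat7 (a joint): How far slat 7 of the bamboo sheet has been pressed down, m: near 0 standing proud, 0.004 fully down. It gives under about 6 N (two slats under the drum: 12 N) and stays where it is left. Its middle is at x = 70 mm on the board.
- weight_a: Plain red-brown stoneware weight, a flat disc 68 mm in diameter and 18 mm thick, about 160 g, lying flat on the bench; origin at the centre of its underside, z along its axis. May be absent.
- weight_b: Plain red-brown stoneware weight, a flat disc 60 mm in diameter and 18 mm thick, about 125 g, lying flat on the bench; origin at the centre of its underside, z along its axis. May be absent.
- weight_c: Plain red-brown stoneware weight, a flat disc 52 mm in diameter and 18 mm thick, about 95 g, lying flat on the bench; origin at the centre of its underside, z along its axis. May be absent.
- weight_d: Plain red-brown stoneware weight, a flat disc 44 mm in diameter and 18 mm thick, about 65 g, lying flat on the bench; origin at the centre of its underside, z along its axis. May be absent.
- weight_e: Plain red-brown stoneware weight, a flat disc 36 mm in diameter and 18 mm thick, about 45 g, lying flat on the bench; origin at the centre of its underside, z along its axis. May be absent.
- bowl: Empty white ramen bowl, 150 mm wide, 68 mm high, to be left alone; origin under its centre.
- sugar_jar: Lidded glass sugar jar, 76 mm wide, 95 mm high, to be left alone; origin under its centre.
- game_case: Black game case with a spring clip, 135 x 190 x 15 mm (21 mm at the clip), to be left alone; origin under its centre.
- glue: White glue bottle, 48 mm wide, 130 mm high, to be left alone; origin under its centre.
- chopsticks: Pair of aluminium chopsticks in a paper band, 225 mm long, to be left alone; origin under their middle.
Mind the look-alikes: they are no part of the job. Of the things shaped like the plate, the plywood one is meant. What is shaped like the roller but blue is not meant.

How it is judged:
By the outcome, as a careful person would: the job done as asked, in the order asked, and still so for the second after the job is handed in, with the robot touching nothing.
Of weight_a, weight_b, weight_c, weight_d, weight_e only 3 to 5 are there at a start; the rules pass over those that are not, and their reading is None.
At some moment in a run one of weight_c, weight_d, weight_e may be knocked a few centimetres aside while the robot is not near it.
Once in a run the grip may slacken for a moment while it holds something.
It also fails if it takes over 210 s, if anything falls off the work surface, if the arm or the gripper's body presses on something with over 40 N, if the wrist force passes 120 N, or if a joint passes its speed limit or range.

### The arm

A 7-joint arm with a two-finger parallel gripper is mounted at the origin on the work surface. World frame = base frame: x ahead of the robot, y to its left, z up, the work surface at z = 0. Lengths are in m, angles in rad, forces in N, time in s.
With the tool pointing down it reaches from about 0.4 to 0.85 m from the base axis. Payload 4.5 kg.
Tool frame: the origin (TCP) lies at the centre of the arm's flange, where the gripper is bolted on; the fingertips stand 166 mm ahead of it and the grasp point (between the pads) lies 147 mm ahead of it (r.grip_depth is the distance from the TCP to the grasp point, in m); z points along the fingers, y is the line along which they close (so a half turn about z gives the same grasp; the last joint's range is limited). The gripper opens to 88 mm and grips with 3 to 60 N. Pads are 18 mm wide; open, the fingers measure 123 mm over their backs; the gripper's body (75 mm by 187 mm) begins 45 mm behind the grasp point.
Start: joints at [1.232, 0.689, -0.195, 1.565, 0.157, 0.902, -0.215], TCP at [0.228, -0.582, 0.405] pointing down, gripper open.
Joint ranges: [-3.01, 3.01], [-0.46, 2.08], [-1.47, 1.51], [0.13, 2.56], [-1, 4.14], [0.04, 2.09], [-2.66, 2.66]. Speed limits (rad/s): [2.57, 2.57, 3.14, 3.14, 3.14, 3.14, 3.14].

### API

Orientations are given as a unit quaternion [x, y, z, w].
In Python, from plant import status, cams, r, finder gives the robot as it stands.
- The arm moves only by the tool play_rows, never from a script. Its argument "rows" is a list of rows, each a list of 7 numbers: the opening in per cent of the stroke, from 0 (shut) to 100 (fully open), then the shift along the tool's x, y, z in m, then the turn, a rotation vector about the tool's x, y, z in degrees. A call has 1 to 8 rows; each row shifts and turns the commanded pose from where the row before left it, along the tool's axes as they then stand; what a row does not reach is not made up. A row lasts 1/8 s, in which the tool goes at most 62.5 mm and 10.7 degrees, less where a joint would pass 70% of its speed; a pose out of reach is approached as far as the arm can. A call with a gripper value outside its range is refused whole. The fingers move at their own pace and stop on an object; "grip_force" is the grip in N (left out, the last holds). Time passes only in rows, so rows that do not move let the fingers close. It gives the time, the measured TCP pose, the force, the opening and the grip force at its end, in the units of the state.
- status.get_state(): the state, without advancing time (a new reading comes with each control period).
- cams.snapshot(name): name is "side" or "top"; returns the picture (420x560x3 uint8, red, green, blue); there is no depth.
- cams.camera_params(name): a dict with "vfov" (degrees; the focal length in pixels is half the picture's height over the tangent of half this angle, whatever the lens; pixels are square), "cx", "cy" (the principal point, pixels), "R" (3x3) and "t" (3): a world point X has camera coordinates R X + t. Camera axes: x right, y down, z forward; pixel columns grow to the right and rows downward; lengths in m; the calibration is good to about 2 mm. A picture is of the moment at which its call begins. camera_params takes no time and is no camera call.
- r.finish_job(): hands the job in; it is judged then, once.
Trained networks look in the newest picture that a camera, given by its name, has taken for a name from the list of things; names that differ only in an ending like _2 or _b are one class to them, and where a whole thing is asked for, a point or a joint stands for the part that bears it (a point fixed in the world has none). Each returns a list of dicts, best first, with "score" (0 to 1); they miss things now and then, are a little off and sometimes report something else, mostly with a low value. They report only what shows in the picture. A call takes as long as a camera call. They do not tell look-alikes from the thing itself.
- finder.spot_in(camera, label): "at" ([x, y, z] in m, in the coordinates of the camera as it stood for that picture, good to about 4 mm: the middle of the surface that is visible of it).
- finder.regions_of(camera, label): "mask" (420x560 bool, what is visible of it).
The state is a dict: "clock": time; "q": joint angles; "qd": joint speeds; "joint_torque": joint torques, N m; "tool_pos": TCP position; "eef_rot": TCP orientation; "contact_force": force on the tool from outside, world axes, zero at the start; "moment": the same for the moment, N m; "opening": opening from 0.0 (shut) to 1.0 (fully open); "finger_force": force on a finger pad.
Only numpy, scipy, OpenCV 4.12 (cv2) and the standard library are available. Lean on these libraries where they do the work, as an engineer would, in place of code of your own. Each camera call takes 0.05 s, during which the arm holds its last target. There are 200 camera calls.

## Working session

There is one attempt and no reset: what is moved stays moved. The work goes in short steps, Python scripts to look and compute and a tool call to move; the robot and the scene stay as the last step left them, time stands still between calls to the robot, and variables do not carry over. Pictures are saved under pics/ and viewed, at most 14 in all, crops included, and the job is handed in when it is done.

Besides the shell and the picture viewer there is one more tool, called by a JSON object that holds its "fn" and its "kwargs", one argument or row to a line. play_rows: Moves the arm, as the interface text tells. Its arguments: {"type":"object","properties":{"rows":{"type":"array","items":{"type":"array","items":{"type":"number"}}},"grip_force":{"type":"number"}},"required":["rows"]}

```bash
ls; mkdir -p pics
python3 - <<'E'
from plant import status,cams,r,finder
import cv2,numpy as np
s=status.get_state();print(s)
for n in("top","side"):
    im=cams.snapshot(n);cv2.imwrite(f"pics/{n}0.png",im[:,:,::-1]);np.save(f"{n}0.npy",im)
    p=cams.camera_params(n);print(n,p)
E
```

```text
pics
{'clock': 0.0, 'q': array([ 1.23182658,  0.68996113, -0.19451745,  1.56631986,  0.1573007 ,
        0.90248946, -0.21510493]), 'qd': array([ 0.0011384 ,  0.00080383,  0.00040133,  0.00012851,  0.00075823,
        0.00063906, -0.00222611]), 'joint_torque': array([-7.07651861e-05, -5.27564013e+01, -1.26668774e+00, -1.53424126e+01,
       -5.26508654e-02,  6.74551120e-03,  1.55863781e-04]), 'tool_pos': array([ 0.22748209, -0.58178727,  0.40393055]), 'eef_rot': array([ 9.82672797e-01,  1.85346640e-01, -2.28098916e-04, -8.63460090e-04]), 'contact_force': array([ 0.08157149, -0.03149096,  0.19135754]), 'moment': array([ 0.00022732, -0.01145437, -0.0211219 ]), 'finger_force': 0.0, 'opening': 1.0000913438073231}
top {'vfov': 57.57135245043346, 'cx': 274.7715571782009, 'cy': 208.1845230576134, 'R': array([[ 0.02751656, -0.99956255, -0.01084239],
       [-0.98839148, -0.02558458, -0.14975882],
       [ 0.14941591,  0.01483737, -0.98866311]]), 't': array([0.04370587, 0.56934822, 0.89458817])}
side {'vfov': 55.75275318282963, 'cx': 280.7281931439155, 'cy': 214.06346024991493, 'R': array([[-0.91319083, -0.40750278, -0.00489819],
       [-0.27225599,  0.61896578, -0.73672114],
       [ 0.30324773, -0.67143343, -0.67617894]]), 't': array([0.5286554 , 0.15728967, 1.11610739])}
```

View pics/top0.png

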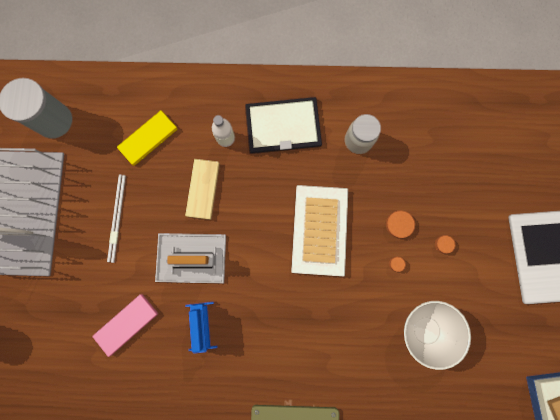

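View pics/side0.png

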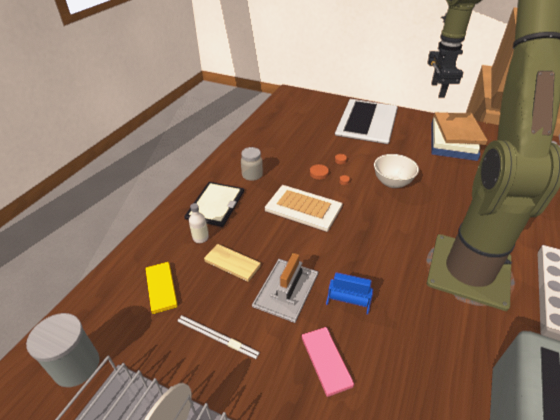

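The top view shows the board at (320,231), rest with roller at (190,258), and plywood plate at (203,189). Red-brown weights are at (401,224), (446,244) and (398,264). The blue, pink and yellow things are look-alikes. The side view shows the same three weights and no others.

```bash
cat > h.py <<'E'
from plant import status,cams,r,finder
import cv2,numpy as np
from scipy.spatial.transform import Rotation as Ro
def K(n):
    p=cams.camera_params(n);f=210/np.tan(np.radians(p['vfov']/2));return p,f
def toworld(n,uv,z):
    p,f=K(n);uv=np.atleast_2d(uv).astype(float)
    d=np.c_[(uv[:,0]-p['cx'])/f,(uv[:,1]-p['cy'])/f,np.ones(len(uv))]@p['R']
    c=-p['R'].T@p['t'];return (c+d*((z-c[2])/d[:,2])[:,None])[:,:2]
def project(n,X):
    p,f=K(n);c=np.atleast_2d(X)@p['R'].T+p['t'];return np.c_[f*c[:,0]/c[:,2]+p['cx'],f*c[:,1]/c[:,2]+p['cy']]
def rect(n,mask,z):
    """min-area rectangle of a mask projected on height z: centre, (long,short) mm, yaw of long side deg"""
    cs,_=cv2.findContours(mask.astype(np.uint8),cv2.RETR_EXTERNAL,cv2.CHAIN_APPROX_NONE)
    c=max(cs,key=cv2.contourArea)[:,0]
    w=toworld(n,c,z);(cx,cy),(a,b),t=cv2.minAreaRect((w*1000).astype(np.float32))
    if a<b:a,b,t=b,a,t+90
    return np.round([cx,cy,a,b,(t+90)%180-90],1)
def red(im):
    h=cv2.cvtColor(im,cv2.COLOR_RGB2HSV).astype(int)
    return h
def tgt():
    s=status.get_state();R=Ro.from_quat(s['eef_rot']).as_matrix()
    return s['tool_pos'],R
def delta(pos,yaw):
    """tool-frame shift (mm) to TCP pos (m), and tool-axes turn (deg) to have tool z down, tool y closing line at world yaw(deg), mod 180"""
    p,R=tgt();best=None
    for k in(0,180):
        a=np.radians(yaw+k);y=np.array([np.cos(a),np.sin(a),0]);z=np.array([0,0,-1.]);x=np.cross(y,z)
        rv=Ro.from_matrix(R.T@np.c_[x,y,z]).as_rotvec(degrees=True)
        if best is None or np.linalg.norm(rv)<np.linalg.norm(best):best=rv
    return np.round(R.T@(np.array(pos)-p)*1000,1),np.round(best,1)
E
python3 - <<'E'
from h import *
for n in("top","side"):
    im=cams.snapshot(n)
    for l,z in(("board",.018),("rest",.009),("roller",.09),("plate",.016),("weight_a",.018)):
        for d in finder.regions_of(n,l):
            if d['score']>.3:print(n,l,round(d['score'],2),rect(n,d['mask'],z),d['mask'].sum(),np.argwhere(d['mask']).mean(0).round()[::-1])
im=np.load("top0.npy");h=cv2.cvtColor(im,cv2.COLOR_RGB2HSV)
for uv in((401,224),(446,244),(398,264),(187,260),(300,300),(320,231),(318,215)):print(uv,h[uv[1],uv[0]])
E
```

```text
top board 0.84 [519.8 -54.3 219.6 131.9  -2.3] 4556 [319. 231.]
top board 0.7 [450.3 -52.1  76.5  19.6 -89.1] 254 [319. 258.]
top rest 0.53 [572.  -56.6  79.6  20.   87.6] 250 [320. 210.]
top roller 0.92 [287.9 216.4 105.6  53.6   7.8] 910 [199. 328.]
top roller 0.86 [436.1 246.6 110.1  56.7 -87.1] 774 [191. 260.]
top plate 0.97 [749.1 398.3 150.1  69.9 -46.3] 1443 [147. 138.]
top plate 0.79 [614.8 246.5 149.2  65.7  -5.8] 1425 [202. 190.]
top plate 0.56 [277.  415.5 153.   65.1 -45.9] 1702 [124. 325.]
top weight_a 0.79 [ 491.9 -362.6   47.5   41.9  -88.5] 287 [444. 244.]
top weight_a 0.58 [ 538.2 -253.5   68.7   63.8  -44.8] 589 [400. 225.]
top weight_a 0.53 [ 441.  -243.6   36.7   34.5   89. ] 189 [397. 264.]
side board 0.79 [519.5 -41.3 223.7 147.1  -2.3] 2031 [303. 208.]
side rest 0.67 [443.2 273.6 175.3 121.6 -89.5] 1692 [284. 294.]
side roller 0.89 [419.  292.  147.4  54.3 -89. ] 738 [289. 280.]
side roller 0.67 [275.2 266.3 100.2  81.9   5.6] 1060 [350. 290.]
side plate 0.76 [617.  255.1 153.9  71.4  -5.7] 1020 [232. 263.]
side plate 0.74 [277.7 423.2 155.7  66.8 -46.1] 1865 [327. 362.]
side plate 0.69 [748.5 406.7 160.4  65.8 -47.3] 1152 [161. 288.]
side weight_a 0.71 [ 537.6 -241.6   85.3   61.2  -69.1] 215 [318. 172.]
side weight_a 0.4 [440.1 277.6 179.2 123.1  89.1] 1757 [284. 294.]
(401, 224) [ 12 180 203]
(446, 244) [ 12 184 204]
(398, 264) [ 12 180 208]
(187, 260) [ 16 181 189]
(300, 300) [ 11 178 130]
(320, 231) [ 18 121 224]
(318, 215) [ 18 122 225]
```

Run:
```python
from h import *
im=cams.snapshot("top");h=cv2.cvtColor(im,cv2.COLOR_RGB2HSV).astype(int)
def win(m,u0,u1,v0,v1):
    o=np.zeros_like(m);o[v0:v1,u0:u1]=m[v0:v1,u0:u1];return o
grey=(h[...,1]<70)&(h[...,2]>70)
m=win(grey,148,234,226,294);m=cv2.morphologyEx(m.astype(np.uint8),cv2.MORPH_CLOSE,np.ones((3,3)))
print('rest z.009',rect('top',m,.009),'z.002',rect('top',m,.002))
bar=(h[...,0]<20)&(h[...,1]>150)&(h[...,2]>165)
print('bar',rect('top',win(bar,162,222,242,275),.092),win(bar,162,222,242,275).sum())
wh=(h[...,1]<60)&(h[...,2]>170)
print('board',rect('top',win(wh,285,355,180,282),.018))
bam=(h[...,1]>80)&(h[...,1]<150)&(h[...,2]>170)
print('sheet',rect('top',win(bam,285,355,180,282),.025))
print('ply',rect('top',win(bam,180,225,150,225),.016))
rd=(h[...,0]<20)&(h[...,1]>150)&(h[...,2]>185)
for c in((401,224),(446,244),(398,264)):
    w=win(rd,c[0]-20,c[0]+20,c[1]-20,c[1]+20);print(rect('top',w,.018),w.sum(), w.sum())
# side check
crop=im[140:300,140:340];cv2.imwrite('pics/c1.png',cv2.resize(crop,(800,640),interpolation=cv2.INTER_CUBIC)[:600,:,::-1])
# overlay expectations in side view
s=cams.snapshot('side');h2=cv2.cvtColor(s,cv2.COLOR_RGB2HSV).astype(int)
cv2.imwrite('pics/c2.png',cv2.resize(s[240:330,230:400],(800,424),interpolation=cv2.INTER_CUBIC)[:,:,::-1])
print(status.get_state()['tool_pos'],delta([.435,.247,.38],0))
```

```text
rest z.009 [442.7 267.  171.8 121.1 -89.5] z.002 [442.9 268.6 173.  122.  -89.5]
bar [436.9 256.6  84.8  15.9 -88.4] 296
board [520.9 -54.1 220.3 130.8  -2.2]
sheet [520.1 -54.5 158.4  78.8  -2.3]
ply [618.9 247.  150.7  64.8  -5.5]
[ 540.3 -255.4   65.1   62.2   -1.5] 540 540
[ 493.2 -365.2   41.5   39.5  -88.4] 226 226
[ 442.  -246.    31.9   31.8   -1. ] 150 150
[ 0.2276539  -0.58206693  0.40475038] (array([ 495. , -696.6,   24.7]), array([  0. ,   0. , -68.6]))
```

View pics/c1.png

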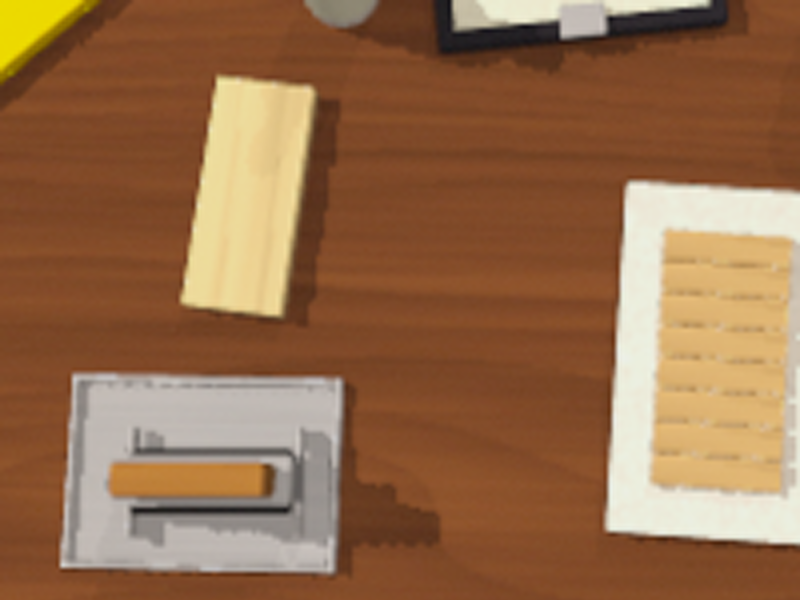

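View pics/c2.png

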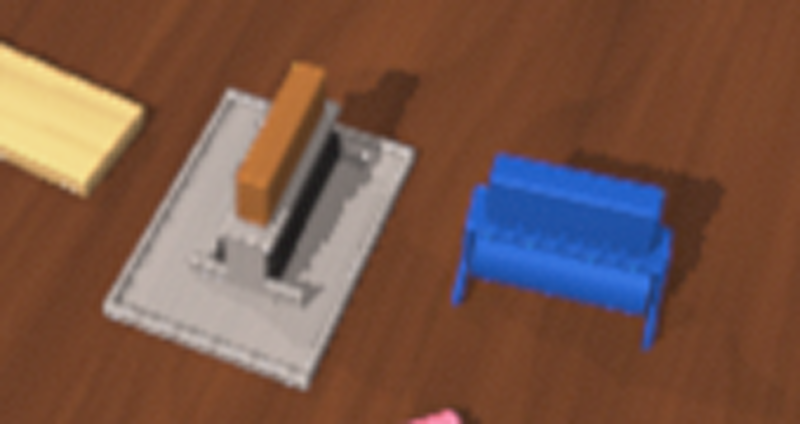

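The crops show the bar centred over its drum (no noticeable lean), with the roller a little off-centre in the rest, and all eight slats proud. First I rotate, then swing over to the roller.

{"fn": "play_rows", "kwargs": {
  "rows": [
    [100, 0, 0, 0, 0, 0, -10],
    [100, 0, 0, 0, 0, 0, -10],
    [100, 0, 0, 0, 0, 0, -10],
    [100, 0, 0, 0, 0, 0, -10],
    [100, 0, 0, 0, 0, 0, -10],
    [100, 0, 0, 0, 0, 0, -10],
    [100, 0, 0, 0, 0, 0, -10]
  ]
}}

```text
clock: 1.68
tool_pos: [0.2275, -0.5821, 0.4048]
eef_rot: [0.697, 0.717, -0.0, 0.0]
contact_force: [-0.5, 0.5, -0.9]
opening: 0.998
finger_force: 0.0
```

{"fn": "play_rows", "kwargs": {
  "rows": [
    [100, 0.035, 0.037, 0, 0, 0, 0],
    [100, 0.035, 0.037, 0, 0, 0, 0],
    [100, 0.035, 0.037, 0, 0, 0, 0],
    [100, 0.035, 0.037, 0, 0, 0, 0],
    [100, 0.035, 0.037, 0, 0, 0, 0],
    [100, 0.035, 0.037, 0, 0, 0, 0],
    [100, 0.035, 0.037, 0, 0, 0, 0],
    [100, 0.035, 0.037, 0, 0, 0, 0]
  ]
}}

```text
clock: 2.68
tool_pos: [0.518, -0.2941, 0.4049]
eef_rot: [0.699, 0.715, -0.0, 0.0]
contact_force: [0.4, 0.1, -0.2]
opening: 1.001
finger_force: 0.0
```

{"fn": "play_rows", "kwargs": {
  "rows": [
    [100, 0.06, 0, 0, 0, 0, 0],
    [100, 0.06, 0, 0, 0, 0, 0],
    [100, 0.06, 0, 0, 0, 0, 0],
    [100, 0.06, 0, 0, 0, 0, 0],
    [100, 0.06, 0, 0, 0, 0, 0],
    [100, 0.06, 0, 0, 0, 0, 0],
    [100, 0.06, 0, 0, 0, 0, 0],
    [100, 0.06, 0, 0, 0, 0, 0]
  ]
}}

```text
clock: 3.68
tool_pos: [0.5054, 0.1866, 0.4049]
eef_rot: [0.699, 0.715, 0.0, 0.0]
contact_force: [0.2, 0.9, 0.1]
opening: 1.0
finger_force: 0.0
```

Run:
```python
from h import *
s=status.get_state();print(s['clock'],s['q'].round(2),s['tool_pos'],delta([.437,.257,.32],1.6))
```

```text
3.675 [-0.16  0.6  -0.46  1.82  0.36  0.8  -0.78] [0.50544268 0.186575   0.40491605] (array([ 72. , -66.8,  84.8]), array([ 0. ,  0. , -0.3]))
```

{"fn": "play_rows", "kwargs": {
  "rows": [
    [100, 0.036, -0.0334, 0.042, 0, 0, -0.3],
    [100, 0.036, -0.0334, 0.042, 0, 0, 0],
    [100, 0, 0, 0.033, 0, 0, 0],
    [100, 0, 0, 0.033, 0, 0, 0],
    [100, 0, 0, 0.032, 0, 0, 0],
    [100, 0, 0, 0, 0, 0, 0]
  ]
}}

```text
clock: 4.42
tool_pos: [0.4385, 0.2525, 0.224]
eef_rot: [0.697, 0.718, -0.002, -0.0]
contact_force: [0.7, 0.1, 0.4]
opening: 0.999
finger_force: 0.0
```

Run:
```python
from h import *
print(status.get_state()['contact_force'],delta([.437,.257,.222],1.6))
s=cams.snapshot('side');cv2.imwrite('pics/c3.png',cv2.resize(s[200:330,200:400],(800,520),interpolation=cv2.INTER_CUBIC)[:,:,::-1])
```

```text
[0.74390731 0.13490901 0.4228501 ] (array([ 4.5, -1.4,  2. ]), array([-0.2,  0.1,  0.1]))
```

View pics/c3.png

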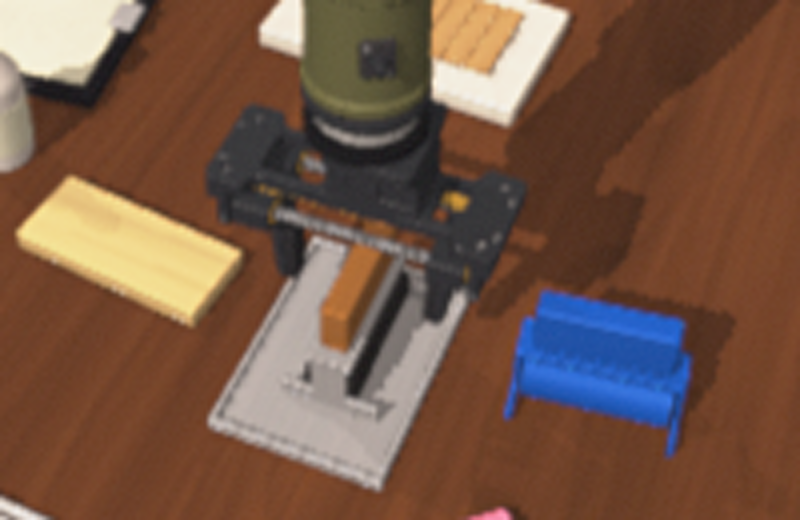

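Run:
```python
from h import *
uv=np.array([[295,62],[325,68],[238,178],[270,185]])/4.706+[230,240]
w=toworld('side',uv,.092);print(w,w.mean(0))
print((project('side',[[.4385,.2525,.077],[.4385,.2525,.092],[.4385,.2525+.045,.092]])-[200,200])*4)
```

```text
[[0.44677247 0.2179129 ]
 [0.42977399 0.21529001]
 [0.44264547 0.30519422]
 [0.42541163 0.30263399]] [0.43615089 0.26025778]
[[361.47478176 268.72186168]
 [361.74454754 253.58975272]
 [333.43183249 304.44018889]]
```

The fingers straddle the bar about 6 mm short of its middle; I'll correct that and close.

{"fn": "play_rows", "kwargs": {
  "rows": [
    [100, 0.003, -0.001, 0.001, 0, 0, 0],
    [100, 0.003, -0.001, 0.001, 0, 0, 0],
    [100, 0, 0, 0, 0, 0, 0],
    [0, 0, 0, 0, 0, 0, 0],
    [0, 0, 0, 0, 0, 0, 0],
    [0, 0, 0, 0, 0, 0, 0],
    [0, 0, 0, 0, 0, 0, 0],
    [0, 0, 0, 0, 0, 0, 0]
  ],
  "grip_force": 50
}}

```text
clock: 5.48
tool_pos: [0.4369, 0.2586, 0.2234]
eef_rot: [0.697, 0.717, -0.0, 0.0]
contact_force: [-0.2, 0.0, 0.1]
opening: 0.458
finger_force: 0.0
```

{"fn": "play_rows", "kwargs": {
  "rows": [
    [0, 0, 0, 0, 0, 0, 0],
    [0, 0, 0, 0, 0, 0, 0]
  ]
}}

```text
clock: 5.72
tool_pos: [0.437, 0.2586, 0.2234]
eef_rot: [0.697, 0.717, 0.0, 0.0]
contact_force: [-1.6, -0.8, 0.5]
opening: 0.233
finger_force: 2.9
```

{"fn": "play_rows", "kwargs": {
  "rows": [
    [0, 0, 0, 0, 0, 0, 0],
    [0, 0, 0, -0.02, 0, 0, 0],
    [0, 0, 0, -0.03, 0, 0, 0],
    [0, 0, 0, -0.03, 0, 0, 0],
    [0, 0, 0, 0, 0, 0, 2],
    [0, 0, 0, 0, 0, 0, 1.9]
  ]
}}

```text
clock: 6.48
tool_pos: [0.4366, 0.2581, 0.3023]
eef_rot: [0.722, 0.692, -0.001, -0.0]
contact_force: [-0.8, -0.8, -5.0]
opening: 0.222
finger_force: 49.6
```

Run:
```python
from h import *
s=status.get_state();print(s['finger_force'],s['opening'],s['contact_force'],delta([.4486,-.0515,.2834],-2.25))
```

```text
49.613351279494964 0.2224476148291195 [-0.76135049 -0.78849564 -5.00795418] (array([-308.8,   24.9,   19.4]), array([-0.1,  0.1, -0.1]))
```

{"fn": "play_rows", "kwargs": {
  "rows": [
    [0, -0.044, 0.0036, 0, 0, 0, 0],
    [0, -0.044, 0.0036, 0, 0, 0, 0],
    [0, -0.044, 0.0036, 0, 0, 0, 0],
    [0, -0.044, 0.0036, 0, 0, 0, 0],
    [0, -0.044, 0.0036, 0, 0, 0, 0],
    [0, -0.044, 0.0036, 0, 0, 0, 0],
    [0, -0.044, 0.0036, 0.02, 0, 0, 0],
    [0, 0, 0, 0, 0, 0, 0]
  ]
}}

```text
clock: 7.48
tool_pos: [0.4486, -0.0543, 0.281]
eef_rot: [0.724, 0.69, -0.004, -0.001]
contact_force: [-0.7, -0.2, -4.4]
opening: 0.222
finger_force: 49.6
```

Run:
```python
from h import *
s=status.get_state();print(s['finger_force'],s['opening'],s['contact_force'],delta([.4486,-.0515,.2834],-2.25))
im=cams.snapshot('side');cv2.imwrite('pics/c4.png',cv2.resize(im[130:250,220:380],(800,600),interpolation=cv2.INTER_CUBIC)[:,:,::-1])
```

```text
49.61387171382739 0.22170122967754397 [-0.7267402  -0.15262413 -4.39231385] (array([ 2.8, -0.2, -2.4]), array([-0.4,  0.2, -0.5]))
```

View pics/c4.png

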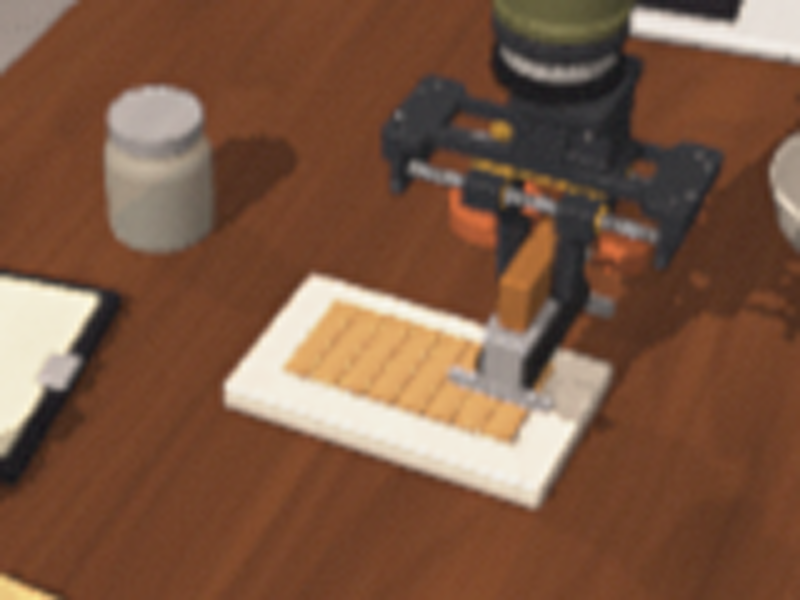

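The roller hangs upright over the near end slats; now lower it.

{"fn": "play_rows", "kwargs": {
  "rows": [
    [0, 0.0025, 0, 0.015, 0, 0, 0],
    [0, 0, 0, 0.01, 0, 0, 0],
    [0, 0, 0, 0.007, 0, 0, 0],
    [0, 0, 0, 0, 0, 0, 0],
    [0, 0, 0, 0.002, 0, 0, 0],
    [0, 0, 0, 0.002, 0, 0, 0],
    [0, 0, 0, 0, 0, 0, 0],
    [0, 0, 0, 0, 0, 0, 0]
  ]
}}

```text
clock: 8.52
tool_pos: [0.4502, -0.0477, 0.2476]
eef_rot: [0.721, 0.693, 0.0, 0.0]
contact_force: [-0.7, 0.4, -4.5]
opening: 0.22
finger_force: 49.6
```

{"fn": "play_rows", "kwargs": {
  "rows": [
    [0, -0.002, 0, 0.001, 0, 0, 0],
    [0, -0.002, 0, 0, 0, 0, 0],
    [0, 0, 0, 0.001, 0, 0, 0],
    [0, 0, 0, 0.001, 0, 0, 0],
    [0, 0, 0, 0.001, 0, 0, 0],
    [0, 0, 0, 0, 0, 0, 0]
  ]
}}

```text
clock: 9.28
tool_pos: [0.45, -0.0518, 0.2436]
eef_rot: [0.721, 0.693, -0.0, 0.0]
contact_force: [-1.1, -1.0, 1.1]
opening: 0.225
finger_force: 49.6
```

{"fn": "play_rows", "kwargs": {
  "rows": [
    [0, 0, 0, 0.001, 0, 0, 0],
    [0, 0, 0, 0.001, 0, 0, 0],
    [0, 0, 0, 0, 0, 0, 0]
  ]
}}

```text
clock: 9.65
tool_pos: [0.4501, -0.0518, 0.2414]
eef_rot: [0.721, 0.693, -0.0, 0.0]
contact_force: [0.4, -2.1, 0.8]
opening: 0.225
finger_force: 49.6
```

{"fn": "play_rows", "kwargs": {
  "rows": [
    [0, 0, 0, 0.001, 0, 0, 0],
    [0, 0, 0, 0.001, 0, 0, 0],
    [0, 0, 0, 0, 0, 0, 0]
  ]
}}

```text
clock: 10.02
tool_pos: [0.4496, -0.0517, 0.2402]
eef_rot: [0.721, 0.693, -0.0, 0.0]
contact_force: [-2.3, -0.2, 12.3]
opening: 0.227
finger_force: 49.6
```

Run:
```python
from h import *
s=status.get_state();print(s['finger_force'],s['contact_force'],delta([.5924,-.0571,.2414],-2.25))
```

```text
49.584116572514176 [-2.3132695  -0.18268385 12.33470391] (array([  0.2, 142.9,  -1.2]), array([0., 0., 0.]))
```

{"fn": "play_rows", "kwargs": {
  "rows": [
    [0, 0, 0, 0.0007, 0, 0, 0],
    [0, 0, 0.004, 0, 0, 0, 0],
    [0, 0, 0.007, 0, 0, 0, 0],
    [0, 0, 0.007, 0, 0, 0, 0]
  ]
}}

```text
clock: 10.52
tool_pos: [0.4682, -0.0524, 0.24]
eef_rot: [0.721, 0.693, 0.0, 0.001]
contact_force: [-0.7, -2.0, 15.2]
opening: 0.222
finger_force: 49.6
```

{"fn": "play_rows", "kwargs": {
  "rows": [
    [0, 0, 0.007, 0.0003, 0, 0, 0],
    [0, 0, 0.007, 0, 0, 0, 0],
    [0, 0, 0.007, 0, 0, 0, 0],
    [0, 0, 0.007, 0, 0, 0, 0],
    [0, 0, 0.007, 0, 0, 0, 0]
  ]
}}

```text
clock: 11.15
tool_pos: [0.5026, -0.0537, 0.24]
eef_rot: [0.721, 0.693, -0.0, 0.001]
contact_force: [-1.5, -2.2, 19.7]
opening: 0.224
finger_force: 49.6
```

{"fn": "play_rows", "kwargs": {
  "rows": [
    [0, 0, 0.007, 0, 0, 0, 0],
    [0, 0, 0.007, 0, 0, 0, 0],
    [0, 0, 0.007, 0, 0, 0, 0],
    [0, 0, 0.007, 0, 0, 0, 0],
    [0, 0, 0.007, 0, 0, 0, 0]
  ]
}}

```text
clock: 11.78
tool_pos: [0.5373, -0.055, 0.2399]
eef_rot: [0.721, 0.693, -0.001, 0.0]
contact_force: [-4.9, -1.0, 18.5]
opening: 0.217
finger_force: 49.5
```

{"fn": "play_rows", "kwargs": {
  "rows": [
    [0, 0, 0.007, 0, 0, 0, 0],
    [0, 0, 0.007, 0, 0, 0, 0],
    [0, 0, 0.007, 0, 0, 0, 0],
    [0, 0, 0.007, 0, 0, 0, 0],
    [0, 0, 0.007, 0, 0, 0, 0]
  ]
}}

```text
clock: 12.4
tool_pos: [0.5727, -0.0564, 0.2401]
eef_rot: [0.721, 0.693, -0.001, 0.0]
contact_force: [-7.2, -0.8, 18.9]
opening: 0.217
finger_force: 49.5
```

Run:
```python
from h import *
s=status.get_state();print(s['finger_force'],s['contact_force'],delta([.5924,-.0571,.2414],-2.25))
```

```text
49.5373214150095 [-7.21428816 -0.84975626 18.89794105] (array([ 0.1, 19.7, -1.3]), array([-0. ,  0.1,  0. ]))
```

{"fn": "play_rows", "kwargs": {
  "rows": [
    [0, 0, 0.007, 0, 0, 0, 0],
    [0, 0, 0.007, 0, 0, 0, 0],
    [0, 0, 0.006, 0, 0, 0, 0],
    [0, 0, 0.002, 0, 0, 0, 0],
    [0, 0, 0, 0, 0, 0, 0],
    [0, 0, -0.008, 0, 0, 0, 0],
    [0, 0, -0.008, 0, 0, 0, 0],
    [0, 0, -0.008, 0, 0, 0, 0]
  ]
}}

```text
clock: 13.4
tool_pos: [0.5727, -0.0565, 0.2404]
eef_rot: [0.721, 0.693, 0.002, 0.002]
contact_force: [2.1, -2.2, 11.7]
opening: 0.225
finger_force: 49.6
```

{"fn": "play_rows", "kwargs": {
  "rows": [
    [0, 0, -0.008, 0, 0, 0, 0],
    [0, 0, -0.008, 0, 0, 0, 0],
    [0, 0, -0.008, 0, 0, 0, 0],
    [0, 0, -0.008, 0, 0, 0, 0],
    [0, 0, -0.008, 0, 0, 0, 0],
    [0, 0, -0.008, 0, 0, 0, 0],
    [0, 0, -0.008, 0, 0, 0, 0]
  ]
}}

```text
clock: 14.28
tool_pos: [0.5171, -0.0543, 0.2403]
eef_rot: [0.721, 0.693, 0.003, 0.003]
contact_force: [-0.3, -1.4, 13.1]
opening: 0.221
finger_force: 49.6
```

{"fn": "play_rows", "kwargs": {
  "rows": [
    [0, 0, -0.008, 0, 0, 0, 0],
    [0, 0, -0.008, 0, 0, 0, 0],
    [0, 0, -0.008, 0, 0, 0, 0],
    [0, 0, -0.008, 0, 0, 0, 0],
    [0, 0, -0.008, 0, 0, 0, 0],
    [0, 0, -0.008, 0, 0, 0, 0],
    [0, 0, -0.008, 0, 0, 0, 0],
    [0, 0, 0, 0, 0, 0, 0]
  ]
}}

```text
clock: 15.28
tool_pos: [0.4602, -0.0519, 0.2401]
eef_rot: [0.721, 0.693, 0.002, 0.002]
contact_force: [-0.1, -1.4, 19.6]
opening: 0.225
finger_force: 49.6
```

Run:
```python
from h import *
s=status.get_state();print(s['finger_force'],s['contact_force'],delta([.4486,-.0515,.2414],-2.25))
```

```text
49.62295555939818 [-0.11569595 -1.37619067 19.58545417] (array([ -0.1, -11.6,  -1.4]), array([0.3, 0. , 0. ]))
```

{"fn": "play_rows", "kwargs": {
  "rows": [
    [0, 0, -0.008, 0, 0, 0, 0],
    [0, 0, -0.006, 0, 0, 0, 0],
    [0, 0, 0, 0, 0, 0, 0],
    [0, 0, 0, -0.02, 0, 0, 0],
    [0, 0, 0, -0.02, 0, 0, 0],
    [0, 0, 0, -0.02, 0, 0, 0],
    [0, 0, 0, 0, 0, 0, 0]
  ]
}}

```text
clock: 16.15
tool_pos: [0.4453, -0.0513, 0.2989]
eef_rot: [0.721, 0.693, 0.001, 0.0]
contact_force: [0.2, 0.6, -4.5]
opening: 0.221
finger_force: 49.6
```

Run:
```python
from h import *
s=status.get_state();print(s['finger_force'],s['contact_force'],s['moment'],delta([.437,.2586,.2834],1.6))
im=cams.snapshot('side');cv2.imwrite('pics/c5.png',cv2.resize(im[130:250,220:380],(800,600),interpolation=cv2.INTER_CUBIC)[:,:,::-1])
```

```text
49.614866256106325 [ 0.24961843  0.63832531 -4.48443272] [-0.02893709 -0.06767541 -0.03762244] (array([309.3, -20.5,  15.8]), array([ 0.1, -0.1, -3.8]))
```

View pics/c5.png

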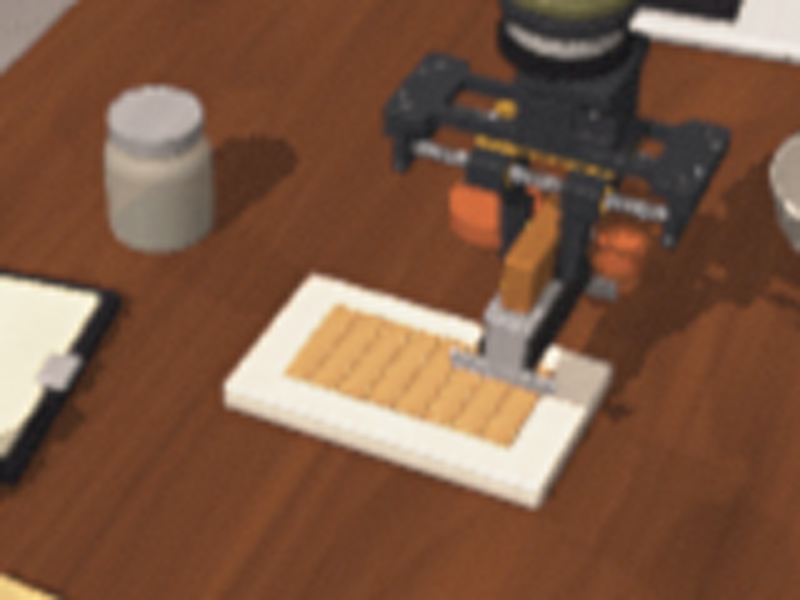

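The slats look even and down, and the roller is still upright in the grip. Returning it to the rest.

{"fn": "play_rows", "kwargs": {
  "rows": [
    [0, 0.044, -0.0029, 0, 0, 0, 0],
    [0, 0.044, -0.0029, 0, 0, 0, 0],
    [0, 0.044, -0.0029, 0, 0, 0, 0],
    [0, 0.044, -0.0029, 0, 0, 0, 0],
    [0, 0.044, -0.0029, 0, 0, 0, 0],
    [0, 0.044, -0.0029, 0, 0, 0, 0],
    [0, 0.044, -0.003, 0.01, 0, 0, -3.8],
    [0, 0, 0, 0, 0, 0, 0]
  ]
}}

```text
clock: 17.2
tool_pos: [0.4354, 0.2618, 0.2869]
eef_rot: [0.695, 0.719, 0.001, -0.002]
contact_force: [0.1, -1.2, -4.4]
opening: 0.225
finger_force: 49.7
```

Run:
```python
from h import *
s=status.get_state();print(s['finger_force'],s['contact_force'],delta([.4375,.260,.2234],1.6))
```

```text
49.710249434938305 [ 0.08069976 -1.24539794 -4.39830097] (array([-2.1,  2.1, 63.5]), array([-0.1, -0.2,  0.4]))
```

{"fn": "play_rows", "kwargs": {
  "rows": [
    [0, -0.001, 0.001, 0.02, 0, 0, 0],
    [0, -0.001, 0.001, 0.02, 0, 0, 0],
    [0, 0, 0, 0.01, 0, 0, 0],
    [0, 0, 0, 0.006, 0, 0, 0],
    [0, 0, 0, 0.003, 0, 0, 0],
    [0, 0, 0, 0.001, 0, 0, 0],
    [0, 0, 0, 0.001, 0, 0, 0],
    [0, 0, 0, 0, 0, 0, 0]
  ]
}}

```text
clock: 18.2
tool_pos: [0.4388, 0.2552, 0.2277]
eef_rot: [0.697, 0.717, 0.0, 0.0]
contact_force: [-0.7, 0.9, -4.9]
opening: 0.222
finger_force: 49.7
```

{"fn": "play_rows", "kwargs": {
  "rows": [
    [0, 0, 0, 0.001, 0, 0, 0],
    [0, 0, 0, 0.001, 0, 0, 0],
    [0, 0, 0, 0, 0, 0, 0]
  ]
}}

```text
clock: 18.58
tool_pos: [0.4387, 0.2551, 0.2254]
eef_rot: [0.697, 0.717, -0.0, 0.0]
contact_force: [-0.6, 0.2, -4.3]
opening: 0.215
finger_force: 49.7
```

{"fn": "play_rows", "kwargs": {
  "rows": [
    [0, 0.002, 0, 0.001, 0, 0, 0],
    [0, 0.003, 0, 0.001, 0, 0, 0],
    [0, 0, 0, 0.001, 0, 0, 0],
    [0, 0, 0, 0.0005, 0, 0, 0],
    [0, 0, 0, 0, 0, 0, 0]
  ]
}}

```text
clock: 19.2
tool_pos: [0.439, 0.2602, 0.2233]
eef_rot: [0.698, 0.717, 0.001, 0.001]
contact_force: [-0.1, -2.3, 11.0]
opening: 0.221
finger_force: 49.7
```

Contact; ease off and release, then rise.

{"fn": "play_rows", "kwargs": {
  "rows": [
    [0, 0, 0, -0.0008, 0, 0, 0],
    [0, 0, 0, 0, 0, 0, 0],
    [40, 0, 0, 0, 0, 0, 0],
    [60, 0, 0, 0, 0, 0, 0],
    [100, 0, 0, 0, 0, 0, 0],
    [100, 0, 0, 0, 0, 0, 0],
    [100, 0, 0, -0.02, 0, 0, 0],
    [100, 0, 0, -0.03, 0, 0, 0]
  ]
}}

```text
clock: 20.2
tool_pos: [0.4383, 0.26, 0.2726]
eef_rot: [0.697, 0.717, -0.001, -0.0]
contact_force: [0.0, -0.2, -0.2]
opening: 0.879
finger_force: 0.0
```

Run:
```python
from h import *
s=status.get_state();print(s['opening'],s['contact_force'])
im=cams.snapshot('side');cv2.imwrite('pics/c6.png',cv2.resize(im[190:330,190:400],(800,533),interpolation=cv2.INTER_CUBIC)[:,:,::-1])
# plate long axis -5.5 deg; grip across width: yaw 84.5
print(delta([.6179,.2475,.28],84.5), delta([.6179,.2475,.28],-95.5+0))
```

```text
0.8794043412911041 [ 0.02496971 -0.23022634 -0.23010165]
(array([-18. , 178.3,  -3.3]), array([  0.2,   0. , -82.9])) (array([-18. , 178.3,  -3.3]), array([  0.2,   0. , -82.9]))
```

View pics/c6.png

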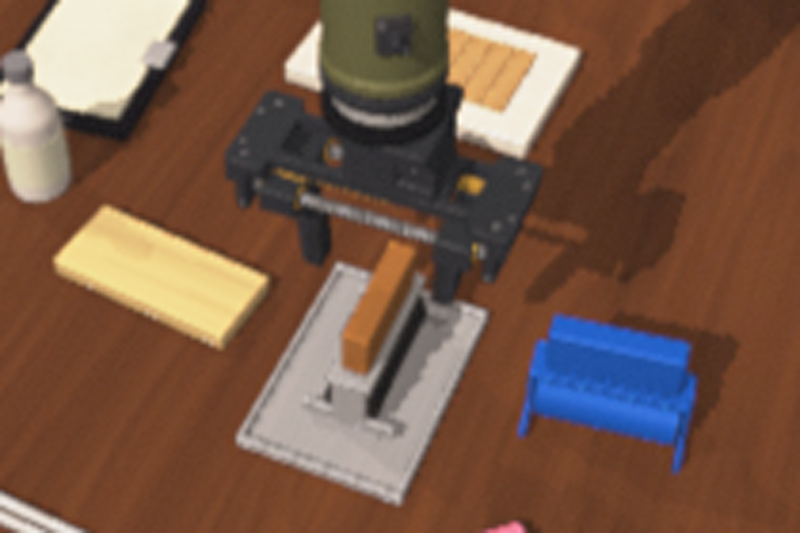

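The roller stands in the rest. Next is the plate: lift and turn first.

{"fn": "play_rows", "kwargs": {
  "rows": [
    [100, 0, 0, -0.03, 0, 0, -10.4],
    [100, 0, 0, -0.02, 0, 0, -10.4],
    [100, 0, 0, 0, 0, 0, -10.4],
    [100, 0, 0, 0, 0, 0, -10.4],
    [100, 0, 0, 0, 0, 0, -10.4],
    [100, 0, 0, 0, 0, 0, -10.4],
    [100, 0, 0, 0, 0, 0, -10.4],
    [100, 0, 0, 0, 0, 0, -10.1]
  ]
}}

```text
clock: 21.25
tool_pos: [0.4386, 0.26, 0.3225]
eef_rot: [0.046, 0.999, -0.0, -0.0]
contact_force: [0.0, 0.1, -0.1]
opening: 1.002
finger_force: 0.0
```

Run:
```python
from h import *
s=status.get_state();print(s['q'].round(2));print(delta([.6179,.2475,.28],84.5))
```

```text
[-0.15  0.78 -0.8   1.97  0.83  0.76  0.02]
(array([-179.7,    3.9,   42.4]), array([-0. , -0. ,  0.3]))
```

{"fn": "play_rows", "kwargs": {
  "rows": [
    [100, -0.045, 0.001, 0, 0, 0, 0.3],
    [100, -0.045, 0.001, 0, 0, 0, 0],
    [100, -0.045, 0.001, 0.01, 0, 0, 0],
    [100, -0.045, 0.001, 0.03, 0, 0, 0],
    [100, 0, 0, 0.05, 0, 0, 0],
    [100, 0, 0, 0, 0, 0, 0],
    [100, 0, 0, 0, 0, 0, 0]
  ]
}}

```text
clock: 22.12
tool_pos: [0.6178, 0.247, 0.2342]
eef_rot: [0.05, 0.999, 0.001, 0.0]
contact_force: [-0.6, 0.2, 0.5]
opening: 1.002
finger_force: 0.0
```

Run:
```python
from h import *
print(delta([.6179,.2475,.170],84.5))
```

```text
(array([ 0. ,  0.4, 64.2]), array([ 0.1,  0. , -0.3]))
```

{"fn": "play_rows", "kwargs": {
  "rows": [
    [100, 0, 0, 0.03, 0, 0, -0.3],
    [100, 0, 0, 0.02, 0, 0, 0],
    [100, 0, 0, 0.014, 0, 0, 0],
    [100, 0, 0, 0, 0, 0, 0],
    [60, 0, 0, 0, 0, 0, 0],
    [60, 0, 0, 0, 0, 0, 0],
    [60, 0, 0, 0, 0, 0, 0],
    [60, 0, 0, 0, 0, 0, 0]
  ],
  "grip_force": 30
}}

```text
clock: 23.12
tool_pos: [0.6183, 0.2464, 0.1695]
eef_rot: [0.048, 0.999, 0.0, 0.0]
contact_force: [-0.1, -0.2, 2.5]
opening: 0.722
finger_force: 30.0
```

{"fn": "play_rows", "kwargs": {
  "rows": [
    [50, 0, 0, 0, 0, 0, 0],
    [50, 0, 0, 0, 0, 0, 0],
    [50, 0, 0, 0, 0, 0, 0]
  ]
}}

```text
clock: 23.5
tool_pos: [0.6183, 0.2464, 0.1695]
eef_rot: [0.048, 0.999, 0.0, 0.001]
contact_force: [0.6, -0.2, 5.5]
opening: 0.725
finger_force: 30.0
```

{"fn": "play_rows", "kwargs": {
  "rows": [
    [50, 0, 0, -0.01, 0, 0, 0],
    [50, 0, 0, -0.03, 0, 0, 0],
    [50, 0, 0, -0.03, 0, 0, 0],
    [50, 0, 0, -0.03, 0, 0, 0],
    [50, 0, 0, 0, 0, 0, 0]
  ]
}}

```text
clock: 24.12
tool_pos: [0.6186, 0.2465, 0.2711]
eef_rot: [0.048, 0.999, 0.001, 0.002]
contact_force: [0.2, 1.0, -2.2]
opening: 0.725
finger_force: 30.0
```

Run:
```python
from h import *
s=status.get_state();print(s['finger_force'],s['contact_force'],delta([.5205,-.0543,.24],87.75))
m=cams.snapshot('top');h=cv2.cvtColor(m,cv2.COLOR_RGB2HSV).astype(int)
```

```text
29.999559223651886 [ 0.24155387  1.04449691 -2.16081916] (array([  68.6, -308.9,   30.2]), array([ 0.1,  0.2, -3.3]))
```

{"fn": "play_rows", "kwargs": {
  "rows": [
    [50, 0.0098, -0.044, 0, 0, 0, 0],
    [50, 0.0098, -0.044, 0, 0, 0, 0],
    [50, 0.0098, -0.044, 0, 0, 0, 0],
    [50, 0.0098, -0.044, 0, 0, 0, 0],
    [50, 0.0098, -0.044, 0, 0, 0, 0],
    [50, 0.0098, -0.044, 0, 0, 0, 0],
    [50, 0.0098, -0.044, 0, 0, 0, -3.3],
    [50, 0, 0, 0.02, 0, 0, 0]
  ]
}}

```text
clock: 25.18
tool_pos: [0.5184, -0.059, 0.2474]
eef_rot: [0.023, 1.0, -0.002, -0.002]
contact_force: [-0.3, 0.5, -1.5]
opening: 0.723
finger_force: 30.0
```

{"fn": "play_rows", "kwargs": {
  "rows": [
    [50, 0, 0, 0.01, 0, 0, 0],
    [50, 0, 0, 0, 0, 0, 0],
    [50, 0, 0, 0, 0, 0, 0]
  ]
}}

```text
clock: 25.55
tool_pos: [0.5203, -0.053, 0.2389]
eef_rot: [0.019, 1.0, 0.0, 0.0]
contact_force: [0.1, 0.7, -0.7]
opening: 0.723
finger_force: 30.0
```

Run:
```python
from h import *
s=status.get_state();print(s['finger_force'],s['contact_force'],delta([.5205,-.0543,.1945],87.75))
im=cams.snapshot('top');cv2.imwrite('pics/c7.png',cv2.resize(im[160:300,240:400],(686,600),interpolation=cv2.INTER_CUBIC)[:,:,::-1])
```

```text
29.99963253736496 [ 0.05790944  0.65637099 -0.725764  ] (array([-0.2, -1.3, 44.4]), array([0. , 0. , 0.1]))
```

View pics/c7.png

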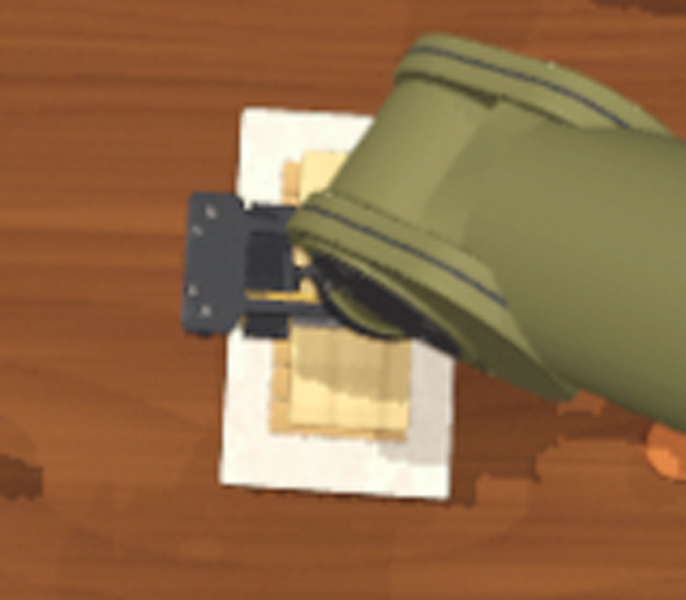

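The plate is held above the sheet, aligned with the board. Lowering it now.

{"fn": "play_rows", "kwargs": {
  "rows": [
    [50, 0, -0.001, 0.015, 0, 0, 0],
    [50, 0, 0, 0.015, 0, 0, 0],
    [50, 0, 0, 0.008, 0, 0, 0],
    [50, 0, 0, 0.004, 0, 0, 0],
    [50, 0, 0, 0, 0, 0, 0],
    [50, 0, 0, 0.002, 0, 0, 0],
    [50, 0, 0, 0.001, 0, 0, 0],
    [50, 0, 0, 0, 0, 0, 0]
  ]
}}

```text
clock: 26.6
tool_pos: [0.5201, -0.0549, 0.1939]
eef_rot: [0.02, 1.0, -0.0, 0.0]
contact_force: [-0.5, -0.1, -0.7]
opening: 0.72
finger_force: 30.0
```

Run:
```python
from h import *
s=status.get_state();print(s['finger_force'],s['contact_force'],delta([.5205,-.0543,.1915],87.75))
```

```text
29.999569058418274 [-0.47584783 -0.12864602 -0.6627298 ] (array([-0.4,  0.6,  2.4]), array([-0.,  0.,  0.]))
```

{"fn": "play_rows", "kwargs": {
  "rows": [
    [50, 0, 0.0006, 0.001, 0, 0, 0],
    [50, 0, 0, 0.001, 0, 0, 0],
    [50, 0, 0, 0, 0, 0, 0],
    [50, 0, 0, 0.0005, 0, 0, 0],
    [50, 0, 0, 0, 0, 0, 0]
  ]
}}

```text
clock: 27.22
tool_pos: [0.5201, -0.0543, 0.1912]
eef_rot: [0.02, 1.0, -0.0, 0.0]
contact_force: [0.7, -0.6, -1.2]
opening: 0.719
finger_force: 30.0
```

{"fn": "play_rows", "kwargs": {
  "rows": [
    [50, 0, 0, 0.0005, 0, 0, 0],
    [50, 0, 0, 0.0005, 0, 0, 0],
    [50, 0, 0, 0, 0, 0, 0]
  ]
}}

```text
clock: 27.6
tool_pos: [0.52, -0.0542, 0.1908]
eef_rot: [0.019, 1.0, -0.0, 0.0]
contact_force: [-1.6, -0.5, 4.9]
opening: 0.723
finger_force: 30.0
```

{"fn": "play_rows", "kwargs": {
  "rows": [
    [80, 0, 0, 0, 0, 0, 0],
    [90, 0, 0, 0, 0, 0, 0],
    [100, 0, 0, 0, 0, 0, 0],
    [100, 0, 0, -0.02, 0, 0, 0],
    [100, 0, 0, -0.04, 0, 0, 0],
    [100, 0, 0, -0.04, 0, 0, 0],
    [100, 0, -0.04, 0, 0, 0, 0],
    [100, 0, -0.05, 0, 0, 0, 0]
  ]
}}

```text
clock: 28.6
tool_pos: [0.517, -0.1442, 0.2912]
eef_rot: [0.018, 1.0, 0.0, 0.001]
contact_force: [0.8, -0.7, -0.4]
opening: 0.999
finger_force: 0.0
```

{"fn": "play_rows", "kwargs": {
  "rows": [
    [100, 0.02, 0.05, 0, 0, 0, 0],
    [100, 0, 0.06, 0, 0, 0, 0],
    [100, 0, 0.06, 0, 0, 0, 0],
    [100, 0, 0.06, 0, 0, 0, 0],
    [100, 0, 0.06, 0, 0, 0, 0]
  ]
}}

```text
clock: 29.22
tool_pos: [0.5078, 0.1482, 0.2902]
eef_rot: [0.02, 1.0, -0.0, 0.0]
contact_force: [0.5, -0.5, 0.8]
opening: 1.003
finger_force: 0.0
```

```bash
cat > look.py <<'E'
from h import *
im=cams.snapshot('top');h=cv2.cvtColor(im,cv2.COLOR_RGB2HSV).astype(int)
cv2.imwrite('pics/last.png',cv2.resize(im[140:300,260:490],(800,557),interpolation=cv2.INTER_CUBIC)[:,:,::-1])
rd=((h[...,0]<15)&(h[...,1]>150)&(h[...,2]>185)).astype(np.uint8)
n,lab,st,ce=cv2.connectedComponentsWithStats(rd)
for i in range(1,n):
    if st[i,4]>60 and ce[i,0]>240:
        print('red',ce[i].round(),st[i,4],'z.018',rect('top',lab==i,.018),'pile',rect('top',lab==i,.056))
E
python3 look.py
python3 - <<'E'
from h import *
s=status.get_state();print(s['q'].round(2),delta([.540,-.2555,.30],87.75))
im=cams.snapshot('top');h=cv2.cvtColor(im,cv2.COLOR_RGB2HSV).astype(int)
print(h[225,320],h[245,315])
for (n,z) in(('top',.038),('side',.038)):
    cams.snapshot(n)
    for d in finder.regions_of(n,'plate')[:4]:print(n,round(d['score'],2),rect(n,d['mask'],z))
E
```

```text
[ 0.07  0.85 -0.79  1.93  0.9   0.74  0.29] (array([ -44.7, -412.8,  -13.4]), array([0.8, 0.1, 0.6]))
[ 27 101 146] [ 27 101 134]
top 0.88 [740.8 389.3 146.   70.  -46.3]
top 0.87 [279.4 406.6 151.   65.3 -46.6]
side 0.93 [275.5 434.1 150.8  66.8 -46.4]
side 0.76 [497.6 -43.9 108.2  76.7  -3.2]
side 0.72 [735.5 418.7 158.8  66.2 -45. ]
```

View pics/last.png

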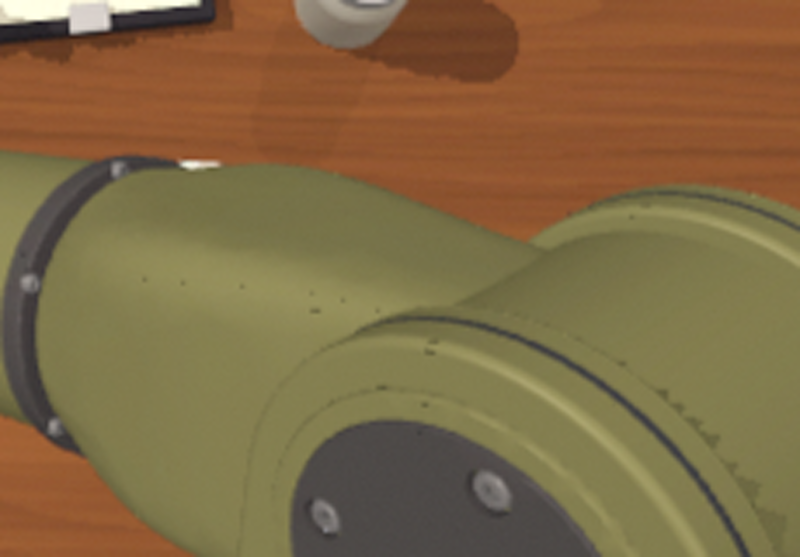

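The elbow covers the area from here; I'll go over to weight a's side and look from there.

{"fn": "play_rows", "kwargs": {
  "rows": [
    [100, -0.006, -0.059, 0, 0, 0, 0],
    [100, -0.006, -0.059, 0, 0, 0, 0],
    [100, -0.006, -0.059, 0, 0, 0, 0],
    [100, -0.006, -0.059, 0, 0, 0, 0],
    [100, -0.006, -0.059, 0, 0, 0, 0],
    [100, -0.006, -0.059, 0, 0, 0, 0],
    [100, -0.006, -0.059, 0, 0, 0, 0],
    [100, 0, 0, 0, 0, 0, 0]
  ]
}}

```text
clock: 30.52
tool_pos: [0.531, -0.2764, 0.2889]
eef_rot: [0.027, 1.0, -0.002, -0.001]
contact_force: [-0.1, 2.2, 0.4]
opening: 1.002
finger_force: 0.0
```

```bash
cat > look.py <<'E'
from h import *
import sys
s=status.get_state();print(s['q'].round(2),s['tool_pos'])
z=float(sys.argv[1]) if len(sys.argv)>1 else .018
for cam in('top','side'):
    im=cams.snapshot(cam);np.save(cam+'.npy',im);h=cv2.cvtColor(im,cv2.COLOR_RGB2HSV).astype(int)
    rd=((h[...,0]<15)&(h[...,1]>150)&(h[...,2]>185)).astype(np.uint8)
    n,lab,st,ce=cv2.connectedComponentsWithStats(rd)
    for i in range(1,n):
        if st[i,4]>40 and 240<ce[i,0]<480 and 140<ce[i,1]<300:
            print(cam,'red',ce[i].round(),st[i,4],rect(cam,lab==i,.018),'atz',rect(cam,lab==i,z))
    cu=((h[...,0]>14)&(h[...,0]<35)&(h[...,1]>50)&(h[...,1]<150)&(h[...,2]>120)).astype(np.uint8)
    b=np.zeros_like(cu);sl=(slice(170,290),slice(285,355)) if cam=='top' else (slice(175,235),slice(260,345))
    b[sl]=cu[sl];print(cam,'sheet+plate',rect(cam,b,.038))
E
python3 look.py
python3 - <<'E'
import numpy as np,cv2
a=np.load('top.npy')[140:300,260:490];b=np.load('side.npy')[130:250,230:403]
f=lambda x:cv2.resize(x,(400,int(400*x.shape[0]/x.shape[1])),interpolation=cv2.INTER_CUBIC)
a,b=f(a),f(b);h=min(len(a),len(b));cv2.imwrite('pics/c8.png',np.hstack([a[:h],b[:h]])[:,:,::-1])
E
```

```text
[ 0.85  0.94 -0.83  1.73  0.87  0.9   1.14] [ 0.53101372 -0.27638548  0.28886396]
top red [393. 225.] 158 [ 532.9 -241.8   66.    35.1   29.8] atz [ 532.9 -241.8   66.    35.1   29.8]
top red [397. 264.] 157 [ 442.1 -246.    32.    31.8   -1. ] atz [ 442.1 -246.    32.    31.8   -1. ]
top sheet+plate [518.9 -52.5 157.1  79.3  -2.4]
side red [319. 170.] 152 [ 542.  -252.1   65.5   57.7   79.7] atz [ 542.  -252.1   65.5   57.7   79.7]
side red [344. 178.] 44 [ 441.7 -241.1   29.5   28.9   23.7] atz [ 441.7 -241.1   29.5   28.9   23.7]
side red [288. 266.] 95 [462.8 205.4  93.3  14.1 -88.1] atz [462.8 205.4  93.3  14.1 -88.1]
side sheet+plate [516.1 -38.  161.7  91.8  -2.8]
```

View pics/c8.png

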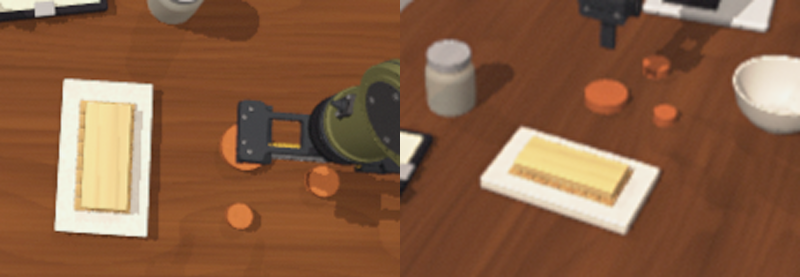

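The plate lies flat on the sheet (top view), and the three weights are where they were. Measure the plate precisely and go for weight a.

Run:
```python
from h import *
im=np.load('top.npy');h=cv2.cvtColor(im,cv2.COLOR_RGB2HSV).astype(int)
m=((h[...,0]>=23)&(h[...,0]<35)&(h[...,1]>60)&(h[...,1]<150)&(h[...,2]>120)).astype(np.uint8)
b=np.zeros_like(m);b[190:275,295:345]=m[190:275,295:345]
b=cv2.morphologyEx(b,cv2.MORPH_OPEN,np.ones((3,3)));print(rect('top',b,.038))
print(delta([.541,-.2545,.2],87.75))
```

```text
[520.6 -31.2 142.7  16.1  -2.1]
(array([-8.1, 15.6, 89.8]), array([ 0. , -0.1, -0.2]))
```

{"fn": "play_rows", "kwargs": {
  "rows": [
    [100, -0.004, 0.008, 0.02, 0, 0, 0],
    [100, -0.004, 0.0076, 0.03, 0, 0, 0],
    [100, 0, 0, 0.02, 0, 0, 0],
    [100, 0, 0, 0, 0, 0, 0],
    [100, 0, 0, 0, 0, 0, 0]
  ]
}}

```text
clock: 31.25
tool_pos: [0.5426, -0.2525, 0.2207]
eef_rot: [0.019, 1.0, -0.0, 0.0]
contact_force: [0.4, -0.3, -0.3]
opening: 0.998
finger_force: 0.0
```

Run:
```python
from h import *
print(delta([.541,-.2545,.1695],87.75))
```

```text
(array([ 1.5, -2. , 51.2]), array([-0.,  0.,  0.]))
```

{"fn": "play_rows", "kwargs": {
  "rows": [
    [100, 0.0015, -0.002, 0.02, 0, 0, 0],
    [100, 0, 0, 0.02, 0, 0, 0],
    [100, 0, 0, 0.011, 0, 0, 0],
    [100, 0, 0, 0, 0, 0, 0],
    [70, 0, 0, 0, 0, 0, 0],
    [70, 0, 0, 0, 0, 0, 0],
    [70, 0, 0, 0, 0, 0, 0],
    [70, 0, 0, 0, 0, 0, 0]
  ],
  "grip_force": 25
}}

```text
clock: 32.25
tool_pos: [0.5409, -0.2547, 0.1696]
eef_rot: [0.02, 1.0, -0.0, 0.0]
contact_force: [-0.0, -0.8, 1.2]
opening: 0.768
finger_force: 25.0
```

{"fn": "play_rows", "kwargs": {
  "rows": [
    [60, 0, 0, 0, 0, 0, 0],
    [60, 0, 0, 0, 0, 0, 0],
    [60, 0, 0, -0.02, 0, 0, 0],
    [60, 0, 0, -0.03, 0, 0, 0],
    [60, 0, 0, -0.03, 0, 0, 0],
    [60, 0, 0, 0, 0, 0, 0]
  ]
}}

```text
clock: 33.0
tool_pos: [0.5416, -0.2545, 0.2521]
eef_rot: [0.02, 1.0, -0.0, 0.002]
contact_force: [-0.2, -0.4, -1.8]
opening: 0.764
finger_force: 25.0
```

Run:
```python
from h import *
s=status.get_state();print(s['finger_force'],s['contact_force'],delta([.5202,-.0543,.24],87.75))
```

```text
24.99966949224472 [-0.19675751 -0.36936362 -1.83593599] (array([ 29.3, 199.2,  11.8]), array([-0. ,  0.3,  0. ]))
```

{"fn": "play_rows", "kwargs": {
  "rows": [
    [60, 0.0053, 0.036, 0, 0, 0, 0],
    [60, 0.006, 0.041, 0, 0, 0, 0],
    [60, 0.006, 0.041, 0, 0, 0, 0],
    [60, 0.006, 0.041, 0, 0, 0, 0],
    [60, 0.006, 0.04, 0, 0, 0, 0],
    [60, 0, 0, 0.008, 0, 0, 0],
    [60, 0, 0, 0, 0, 0, 0],
    [60, 0, 0, 0, 0, 0, 0]
  ]
}}

```text
clock: 34.0
tool_pos: [0.5191, -0.0561, 0.2408]
eef_rot: [0.021, 1.0, -0.001, -0.0]
contact_force: [-0.7, 0.7, -1.7]
opening: 0.762
finger_force: 25.0
```

Run:
```python
from h import *
s=status.get_state();print(s['finger_force'],delta([.5202,-.0543,.2075],87.75))
```

```text
24.999711513519287 (array([-1. ,  1.8, 33.3]), array([-0.1, -0.1, -0.1]))
```

{"fn": "play_rows", "kwargs": {
  "rows": [
    [60, -0.001, 0.0018, 0.015, 0, 0, 0],
    [60, 0, 0, 0.01, 0, 0, 0],
    [60, 0, 0, 0.004, 0, 0, 0],
    [60, 0, 0, 0.002, 0, 0, 0],
    [60, 0, 0, 0.001, 0, 0, 0],
    [60, 0, 0, 0, 0, 0, 0],
    [60, 0, 0, 0, 0, 0, 0]
  ]
}}

```text
clock: 34.88
tool_pos: [0.5204, -0.0529, 0.2095]
eef_rot: [0.02, 1.0, -0.0, 0.0]
contact_force: [0.8, -0.7, -2.4]
opening: 0.764
finger_force: 25.0
```

Run:
```python
from h import *
s=status.get_state();print(s['finger_force'],s['contact_force'],delta([.5202,-.0543,.2075],87.75))
```

```text
24.99976247549057 [ 0.7974785  -0.72289069 -2.39516302] (array([ 0.1, -1.4,  2. ]), array([-0.,  0.,  0.]))
```

{"fn": "play_rows", "kwargs": {
  "rows": [
    [60, 0, -0.0014, 0.001, 0, 0, 0],
    [60, 0, 0, 0.0005, 0, 0, 0],
    [60, 0, 0, 0.0005, 0, 0, 0],
    [60, 0, 0, 0.0003, 0, 0, 0],
    [60, 0, 0, 0, 0, 0, 0]
  ]
}}

```text
clock: 35.5
tool_pos: [0.5203, -0.0543, 0.207]
eef_rot: [0.02, 1.0, -0.0, 0.0]
contact_force: [-0.4, -0.1, -1.1]
opening: 0.766
finger_force: 25.0
```

{"fn": "play_rows", "kwargs": {
  "rows": [
    [60, 0, 0, 0.0003, 0, 0, 0],
    [80, 0, 0, 0, 0, 0, 0],
    [90, 0, 0, 0, 0, 0, 0],
    [100, 0, 0, 0, 0, 0, 0],
    [100, 0, 0, -0.02, 0, 0, 0],
    [100, 0, 0, -0.04, 0, 0, 0],
    [100, 0, 0, -0.04, 0, 0, 0],
    [100, -0.001, -0.04, 0, 0, 0, 0]
  ]
}}

```text
clock: 36.5
tool_pos: [0.5212, -0.0912, 0.3102]
eef_rot: [0.016, 1.0, 0.001, 0.004]
contact_force: [0.4, 0.0, -0.1]
opening: 1.002
finger_force: 0.0
```

{"fn": "play_rows", "kwargs": {
  "rows": [
    [100, 0, -0.06, 0, 0, 0, 0],
    [100, 0, -0.06, 0, 0, 0, 0],
    [100, 0, -0.06, 0, 0, 0, 0],
    [100, 0, -0.05, 0, 0, 0, 0],
    [100, 0, -0.03, 0, 0, 0, 0],
    [100, 0, 0, 0, 0, 0, 0]
  ]
}}

```text
clock: 37.25
tool_pos: [0.5084, -0.357, 0.306]
eef_rot: [0.022, 1.0, -0.001, -0.0]
contact_force: [-0.1, 0.7, -0.4]
opening: 0.999
finger_force: 0.0
```

```bash
python3 look.py .056;python3 - <<'E'
import numpy as np,cv2
a=np.load('top.npy')[140:300,260:490];b=np.load('side.npy')[130:250,230:403]
f=lambda x:cv2.resize(x,(400,int(400*x.shape[0]/x.shape[1])),interpolation=cv2.INTER_CUBIC)
a,b=f(a),f(b);h=min(len(a),len(b));cv2.imwrite('pics/c9.png',np.hstack([a[:h],b[:h]])[:,:,::-1])
E
```

```text
[ 0.98  0.94 -0.86  1.64  0.84  0.97  1.34] [ 0.50844814 -0.35700383  0.30595674]
top red [322. 229.] 602 [522.4 -58.8  67.6  65.1 -88.5] atz [518.7 -54.7  64.9  62.5 -88.5]
top red [445. 248.] 85 [ 482.7 -361.4   41.1   19.8   72.7] atz [ 480.5 -345.2   39.5   19.    72.7]
top red [397. 264.] 162 [ 442.2 -246.    32.3   31.6  -88.4] atz [ 441.6 -234.3   31.    30.4  -88.4]
top sheet+plate [518.9 -52.4 157.1  79.4  -2.3]
side red [340. 157.] 50 [ 492.7 -360.3   35.3   33.    23.6] atz [ 479.1 -305.7   33.7   31.5   23.6]
side red [344. 178.] 43 [ 442.  -241.1   30.2   28.1  -72.2] atz [ 430.7 -191.9   28.8   26.9  -72.2]
side red [304. 196.] 209 [536.3 -93.9  66.   63.5  55.8] atz [520.8 -51.2  63.1  60.7  55.8]
side red [288. 266.] 94 [462.9 205.4  93.3  14.2 -88.1] atz [450.6 234.8  89.1  13.5 -88.1]
side sheet+plate [515.8 -41.5 162.2  98.4  -2.9]
```

View pics/c9.png

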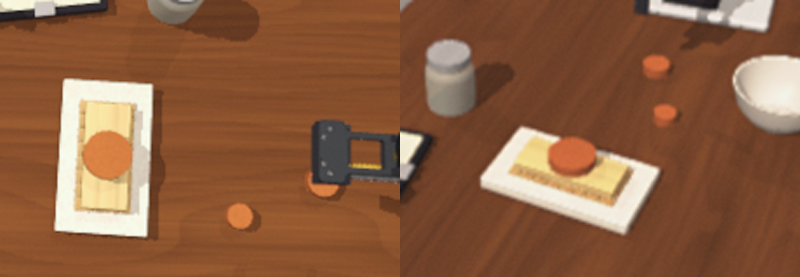

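Weight a sits centred on the plate, and d and e are unmoved. Next is d.

Run:
```python
from h import *
print(delta([.4932,-.3645,.1695],87.75))
```

```text
(array([ 16. , -12.2, 137.1]), array([0.1, 0. , 0.1]))
```

{"fn": "play_rows", "kwargs": {
  "rows": [
    [100, 0.008, -0.006, 0.02, 0, 0, 0],
    [100, 0.008, -0.006, 0.04, 0, 0, 0],
    [100, 0, 0, 0.03, 0, 0, 0],
    [100, 0, 0, 0, 0, 0, 0],
    [100, 0, 0, 0, 0, 0, 0]
  ]
}}

```text
clock: 37.98
tool_pos: [0.4936, -0.3648, 0.2173]
eef_rot: [0.019, 1.0, 0.0, 0.0]
contact_force: [-0.2, 0.4, 0.4]
opening: 1.002
finger_force: 0.0
```

Run:
```python
from h import *
print(delta([.4932,-.3645,.1695],87.75))
```

```text
(array([ 0.4,  0.2, 47.8]), array([0. , 0.1, 0.1]))
```

{"fn": "play_rows", "kwargs": {
  "rows": [
    [100, 0, 0, 0.025, 0, 0, 0],
    [100, 0, 0, 0.02, 0, 0, 0],
    [100, 0, 0, 0.003, 0, 0, 0],
    [60, 0, 0, 0, 0, 0, 0],
    [45, 0, 0, 0, 0, 0, 0],
    [40, 0, 0, 0, 0, 0, 0],
    [40, 0, 0, 0, 0, 0, 0],
    [40, 0, 0, 0, 0, 0, 0]
  ]
}}

```text
clock: 38.98
tool_pos: [0.4931, -0.3655, 0.1689]
eef_rot: [0.02, 1.0, -0.0, 0.0]
contact_force: [-0.6, 0.1, 0.8]
opening: 0.492
finger_force: 25.0
```

{"fn": "play_rows", "kwargs": {
  "rows": [
    [35, 0, 0, 0, 0, 0, 0],
    [35, 0, 0, 0, 0, 0, 0],
    [35, 0, 0, -0.02, 0, 0, 0],
    [35, 0, 0, -0.03, 0, 0, 0],
    [35, 0, 0, -0.04, 0, 0, 0],
    [35, 0, 0, 0, 0, 0, 0]
  ]
}}

```text
clock: 39.72
tool_pos: [0.4945, -0.3655, 0.2628]
eef_rot: [0.019, 1.0, -0.001, 0.003]
contact_force: [0.3, -0.4, -0.9]
opening: 0.493
finger_force: 25.0
```

Run:
```python
from h import *
s=status.get_state();print(s['finger_force'],s['contact_force'],delta([.5198,-.0543,.26],87.75))
```

```text
24.999874234199524 [ 0.32286249 -0.35766841 -0.9392523 ] (array([-13.2, 311.9,   2.1]), array([-0.1,  0.4,  0. ]))
```

{"fn": "play_rows", "kwargs": {
  "rows": [
    [35, -0.0016, 0.04, 0, 0, 0, 0],
    [35, -0.0016, 0.045, 0, 0, 0, 0],
    [35, -0.002, 0.045, 0, 0, 0, 0],
    [35, -0.002, 0.045, 0, 0, 0, 0],
    [35, -0.002, 0.045, 0, 0, 0, 0],
    [35, -0.002, 0.045, 0, 0, 0, 0],
    [35, -0.002, 0.045, 0, 0, 0, 0],
    [35, 0, 0, 0, 0, 0, 0]
  ]
}}

```text
clock: 40.72
tool_pos: [0.5186, -0.0518, 0.2591]
eef_rot: [0.016, 1.0, 0.002, 0.0]
contact_force: [-0.7, 0.5, -0.8]
opening: 0.492
finger_force: 25.0
```

{"fn": "play_rows", "kwargs": {
  "rows": [
    [35, 0, 0, 0.01, 0, 0, 0],
    [35, 0, 0, 0, 0, 0, 0],
    [35, 0, 0, 0, 0, 0, 0]
  ]
}}

```text
clock: 41.1
tool_pos: [0.5182, -0.0574, 0.2483]
eef_rot: [0.021, 1.0, -0.0, -0.0]
contact_force: [-0.2, -0.2, 0.2]
opening: 0.496
finger_force: 25.0
```

Run:
```python
from h import *
s=status.get_state();print(s['finger_force'],s['opening'],delta([.5198,-.0543,.225],87.75))
```

```text
24.999880492687225 0.49580960599899987 (array([-1.5,  3.2, 23.3]), array([-0. , -0. , -0.1]))
```

{"fn": "play_rows", "kwargs": {
  "rows": [
    [35, -0.0015, 0.003, 0.01, 0, 0, 0],
    [35, 0, 0, 0.007, 0, 0, 0],
    [35, 0, 0, 0.002, 0, 0, 0],
    [35, 0, 0, 0.002, 0, 0, 0],
    [35, 0, 0, 0.001, 0, 0, 0],
    [35, 0, 0, 0, 0, 0, 0],
    [35, 0, 0, 0, 0, 0, 0]
  ]
}}

```text
clock: 41.98
tool_pos: [0.52, -0.0533, 0.2268]
eef_rot: [0.02, 1.0, -0.0, 0.0]
contact_force: [0.0, -0.1, -0.9]
opening: 0.491
finger_force: 25.0
```

Run:
```python
from h import *
s=status.get_state();print(s['finger_force'],s['contact_force'],delta([.5198,-.0543,.225],87.75))
```

```text
24.999864399433136 [ 0.01547827 -0.07388204 -0.90915715] (array([ 0.2, -1. ,  1.8]), array([-0.,  0.,  0.]))
```

{"fn": "play_rows", "kwargs": {
  "rows": [
    [35, 0, -0.001, 0.001, 0, 0, 0],
    [35, 0, 0, 0.0005, 0, 0, 0],
    [35, 0, 0, 0.0005, 0, 0, 0],
    [35, 0, 0, 0.0003, 0, 0, 0],
    [35, 0, 0, 0, 0, 0, 0]
  ]
}}

```text
clock: 42.6
tool_pos: [0.5199, -0.0542, 0.2243]
eef_rot: [0.019, 1.0, -0.0, -0.0]
contact_force: [-0.0, -0.1, -0.3]
opening: 0.494
finger_force: 25.0
```

Near contact: release, rise, and retreat toward e.

{"fn": "play_rows", "kwargs": {
  "rows": [
    [35, 0, 0, 0.0004, 0, 0, 0],
    [55, 0, 0, 0, 0, 0, 0],
    [70, 0, 0, 0, 0, 0, 0],
    [100, 0, 0, 0, 0, 0, 0],
    [100, 0, 0, -0.02, 0, 0, 0],
    [100, 0, 0, -0.04, 0, 0, 0],
    [100, 0, 0, -0.03, 0, 0, 0],
    [100, 0.01, -0.04, 0, 0, 0, 0]
  ]
}}

```text
clock: 43.6
tool_pos: [0.5101, -0.091, 0.3169]
eef_rot: [0.017, 1.0, 0.001, 0.004]
contact_force: [0.3, -0.5, 0.1]
opening: 0.997
finger_force: 0.0
```

{"fn": "play_rows", "kwargs": {
  "rows": [
    [100, 0, -0.06, 0, 0, 0, 0],
    [100, 0, -0.06, 0, 0, 0, 0],
    [100, 0, -0.06, 0, 0, 0, 0],
    [100, 0, -0.05, 0, 0, 0, 0],
    [100, 0, -0.03, 0, 0, 0, 0],
    [100, 0, 0, 0, 0, 0, 0]
  ]
}}

```text
clock: 44.35
tool_pos: [0.4972, -0.3565, 0.3132]
eef_rot: [0.022, 1.0, -0.001, -0.0]
contact_force: [0.4, 0.9, 0.3]
opening: 1.003
finger_force: 0.0
```

```bash
python3 look.py .074;python3 - <<'E'
import numpy as np,cv2
from h import delta
print(delta([.4425,-.2455,.1695],87.75))
a=np.load('top.npy')[140:300,260:490];b=np.load('side.npy')[130:250,230:403]
f=lambda x:cv2.resize(x,(400,int(400*x.shape[0]/x.shape[1])),interpolation=cv2.INTER_CUBIC)
a,b=f(a),f(b);h=min(len(a),len(b));cv2.imwrite('pics/c10.png',np.hstack([a[:h],b[:h]])[:,:,::-1])
E
```

```text
[ 1.    0.92 -0.87  1.67  0.84  0.97  1.34] [ 0.49717865 -0.35653189  0.31322502]
top red [320. 228.] 514 [524.1 -54.6  68.4  60.9 -16.9] atz [518.5 -48.7  64.4  57.3 -16.9]
top red [375. 261.] 161 [ 445.5 -189.8   32.3   31.7  -88.4] atz [ 444.5 -176.    30.4   29.8  -88.4]
top sheet+plate [518.6 -52.4 156.4  79.4  -2.3]
side red [338. 187.] 49 [ 446.5 -186.7   33.7   27.4  -71.6] atz [ 429.5 -117.7   31.5   25.6  -71.6]
side red [303. 195.] 158 [536.4 -96.7  73.5  63.9  74.5] atz [513.5 -33.5  68.7  59.7  74.5]
side red [289. 266.] 94 [462.8 205.4  93.3  14.1 -88.1] atz [444.8 248.7  87.2  13.2 -88.1]
side sheet+plate [515.8 -41.  161.8  98.9  -2.3]
(array([ 59.8, 104.8, 144.5]), array([0.1, 0. , 0.1]))
```

View pics/c10.png

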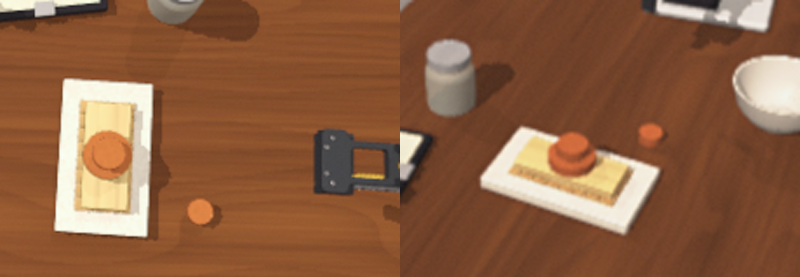

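The two weights are stacked concentrically; e was knocked to about (0.4455, −0.1895). I'll fetch it there.

Run:
```python
from h import *
print(delta([.4457,-.1892,.22],87.75))
```

```text
(array([ 58.8, 161.2,  94.1]), array([0.1, 0. , 0.1]))
```

{"fn": "play_rows", "kwargs": {
  "rows": [
    [70, 0.015, 0.04, 0, 0, 0, 0],
    [70, 0.015, 0.04, 0, 0, 0, 0],
    [70, 0.015, 0.04, 0.02, 0, 0, 0],
    [70, 0.0138, 0.041, 0.03, 0, 0, 0],
    [70, 0, 0, 0.04, 0, 0, 0],
    [70, 0, 0, 0, 0, 0, 0],
    [70, 0, 0, 0, 0, 0, 0]
  ]
}}

```text
clock: 45.32
tool_pos: [0.4463, -0.1899, 0.225]
eef_rot: [0.019, 1.0, 0.0, 0.001]
contact_force: [0.1, -0.2, 0.5]
opening: 0.7
finger_force: 0.0
```

Run:
```python
from h import *
print(delta([.4457,-.1892,.1690],87.75))
im=cams.snapshot('side');h=cv2.cvtColor(im,cv2.COLOR_RGB2HSV).astype(int)
rd=((h[...,0]<15)&(h[...,1]>150)&(h[...,2]>185)).astype(np.uint8);rd[:,:325]=0;rd[:170]=0;rd[205:]=0;rd[:,350:]=0
print(rd.sum(),rect('side',rd,.018))
```

```text
(array([ 0.7,  0.6, 56. ]), array([0. , 0.1, 0.1]))
41 [ 445.7 -184.1   28.    27.4   23.7]
```

{"fn": "play_rows", "kwargs": {
  "rows": [
    [70, 0.0007, 0.0006, 0.025, 0, 0, 0],
    [70, 0, 0, 0.02, 0, 0, 0],
    [70, 0, 0, 0.01, 0, 0, 0],
    [70, 0, 0, 0, 0, 0, 0],
    [50, 0, 0, 0, 0, 0, 0],
    [40, 0, 0, 0, 0, 0, 0],
    [30, 0, 0, 0, 0, 0, 0],
    [30, 0, 0, 0, 0, 0, 0]
  ]
}}

```text
clock: 46.38
tool_pos: [0.4453, -0.1899, 0.1695]
eef_rot: [0.02, 1.0, -0.0, 0.0]
contact_force: [-0.8, -1.1, 5.2]
opening: 0.4
finger_force: 25.0
```

{"fn": "play_rows", "kwargs": {
  "rows": [
    [25, 0, 0, 0, 0, 0, 0],
    [25, 0, 0, 0, 0, 0, 0],
    [25, 0, 0, -0.02, 0, 0, 0],
    [25, 0, 0, -0.04, 0, 0, 0],
    [25, 0, 0, -0.05, 0, 0, 0],
    [25, 0, 0, 0, 0, 0, 0]
  ]
}}

```text
clock: 47.12
tool_pos: [0.446, -0.1898, 0.2816]
eef_rot: [0.02, 1.0, -0.001, 0.003]
contact_force: [-0.4, 0.2, -0.8]
opening: 0.4
finger_force: 25.0
```

Run:
```python
from h import *
s=status.get_state();print(s['finger_force'],s['contact_force'],delta([.5198,-.0543,.265],87.75))
```

```text
24.999660551548004 [-0.43972781  0.1575216  -0.78345196] (array([-68.3, 138.3,  16.8]), array([-0.1,  0.3, -0. ]))
```

{"fn": "play_rows", "kwargs": {
  "rows": [
    [25, -0.012, 0.026, 0, 0, 0, 0],
    [25, -0.014, 0.028, 0, 0, 0, 0],
    [25, -0.014, 0.028, 0, 0, 0, 0],
    [25, -0.014, 0.028, 0, 0, 0, 0],
    [25, -0.0143, 0.0283, 0, 0, 0, 0],
    [25, 0, 0, 0.014, 0, 0, 0],
    [25, 0, 0, 0, 0, 0, 0],
    [25, 0, 0, 0, 0, 0, 0]
  ]
}}

```text
clock: 48.12
tool_pos: [0.518, -0.0556, 0.2643]
eef_rot: [0.02, 1.0, -0.001, -0.001]
contact_force: [0.4, -1.3, -0.1]
opening: 0.4
finger_force: 25.0
```

Run:
```python
from h import *
s=status.get_state();print(s['finger_force'],s['contact_force'],delta([.5198,-.0543,.243],87.75))
```

```text
24.99984472990036 [ 0.36234187 -1.27490307 -0.09390773] (array([-1.8,  1.4, 21.3]), array([-0.1, -0.1, -0.1]))
```

{"fn": "play_rows", "kwargs": {
  "rows": [
    [25, -0.0018, 0.0014, 0.009, 0, 0, 0],
    [25, 0, 0, 0.006, 0, 0, 0],
    [25, 0, 0, 0.003, 0, 0, 0],
    [25, 0, 0, 0, 0, 0, 0],
    [25, 0, 0, 0, 0, 0, 0]
  ]
}}

```text
clock: 48.75
tool_pos: [0.5207, -0.053, 0.2471]
eef_rot: [0.019, 1.0, -0.0, 0.0]
contact_force: [0.3, 0.7, 0.4]
opening: 0.396
finger_force: 25.0
```

Run:
```python
from h import *
s=status.get_state();print(s['finger_force'],s['contact_force'],delta([.5198,-.0543,.243],87.75))
```

```text
24.999907314777374 [0.31294715 0.68217359 0.37680476] (array([ 0.8, -1.4,  4.1]), array([-0.,  0.,  0.]))
```

{"fn": "play_rows", "kwargs": {
  "rows": [
    [25, 0.0008, -0.0013, 0.0015, 0, 0, 0],
    [25, 0, 0, 0.001, 0, 0, 0],
    [25, 0, 0, 0.0007, 0, 0, 0],
    [25, 0, 0, 0.0005, 0, 0, 0],
    [25, 0, 0, 0, 0, 0, 0],
    [25, 0, 0, 0, 0, 0, 0]
  ]
}}

```text
clock: 49.5
tool_pos: [0.5198, -0.0543, 0.2433]
eef_rot: [0.02, 1.0, -0.0, 0.0]
contact_force: [0.1, 0.5, -0.2]
opening: 0.397
finger_force: 25.0
```

{"fn": "play_rows", "kwargs": {
  "rows": [
    [25, 0, 0, 0.0004, 0, 0, 0],
    [25, 0, 0, 0.0003, 0, 0, 0],
    [25, 0, 0, 0, 0, 0, 0]
  ]
}}

```text
clock: 49.88
tool_pos: [0.5198, -0.0543, 0.2429]
eef_rot: [0.02, 1.0, -0.0, 0.0]
contact_force: [-0.9, -0.0, 4.8]
opening: 0.4
finger_force: 25.0
```

Contact. Release, rise, retreat and check.

{"fn": "play_rows", "kwargs": {
  "rows": [
    [25, 0, 0, -0.0003, 0, 0, 0],
    [45, 0, 0, 0, 0, 0, 0],
    [60, 0, 0, 0, 0, 0, 0],
    [90, 0, 0, 0, 0, 0, 0],
    [100, 0, 0, -0.02, 0, 0, 0],
    [100, 0, 0, -0.04, 0, 0, 0],
    [100, 0, 0, -0.03, 0, 0, 0],
    [100, 0.01, -0.04, 0, 0, 0, 0]
  ]
}}

```text
clock: 50.88
tool_pos: [0.5099, -0.091, 0.3357]
eef_rot: [0.017, 1.0, 0.001, 0.004]
contact_force: [0.1, -1.3, -0.4]
opening: 0.997
finger_force: 0.0
```

{"fn": "play_rows", "kwargs": {
  "rows": [
    [100, 0, -0.06, 0, 0, 0, 0],
    [100, 0, -0.06, 0, 0, 0, 0],
    [100, 0, -0.06, 0, 0, 0, 0],
    [100, 0, -0.05, 0, 0, 0, 0],
    [100, 0, -0.03, 0, 0, 0, 0],
    [100, 0, 0, 0, 0, 0, 0]
  ]
}}

```text
clock: 51.62
tool_pos: [0.497, -0.3565, 0.3321]
eef_rot: [0.022, 1.0, -0.0, -0.0]
contact_force: [-0.6, 1.1, 0.1]
opening: 1.001
finger_force: 0.0
```

Run:
```python
import numpy as np,cv2
from h import *
a=cams.snapshot('top')[140:300,140:380];b=cams.snapshot('side')[140:330,220:400]
f=lambda x:cv2.resize(x,(400,int(400*x.shape[0]/x.shape[1])),interpolation=cv2.INTER_CUBIC)
a,b=f(a),f(b);H=max(len(a),len(b));p=lambda x:np.pad(x,((0,H-len(x)),(0,0),(0,0)))
cv2.imwrite('pics/c11.png',np.hstack([p(a),p(b)])[:,:,::-1])
```

```text
(no output)
```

View pics/c11.png

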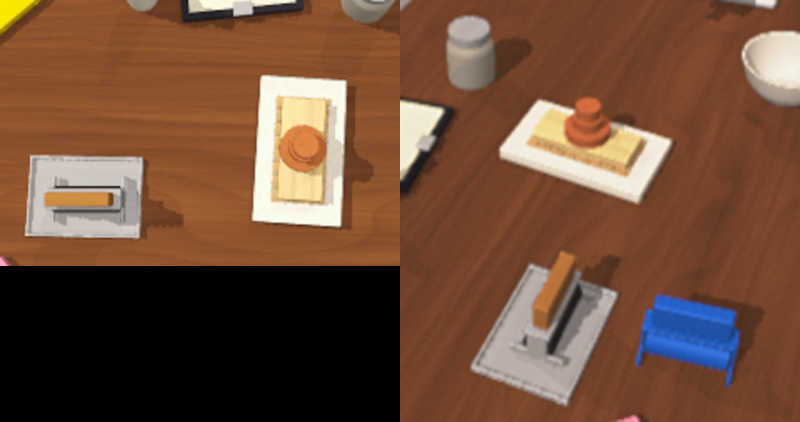

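The pile is neat and centred, the plate is on the sheet, and the roller stands in the rest.

```bash
python3 -c "
from plant import r
print(r.finish_job())"
```

```text
the job is handed in; nothing more can be done
None
```

I rolled the bamboo sheet down, stood the roller back in the spoon rest, laid the plywood plate on the sheet, and stacked the three weights I found (68, 44 and 36 mm) in a centred pile; the job is handed in at about 52 s, and the hand-in gave no verdict.

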